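# Hold the spice shaker's bayonet lid at the half-turn

## Robot

A 6-joint arm with a two-finger parallel gripper is mounted at the origin on the work surface. World frame = base frame: x ahead of the robot, y to its left, z up, the work surface at z = 0. Lengths are in m, angles in rad, forces in N, time in s.
With the tool pointing down it reaches from about 0.375 to 0.9 m from the base axis. Payload 3.1 kg.
Tool frame: the origin (TCP) lies midway between the tips of the shut fingers; the grasp point (between the pads) lies 19 mm behind it; z points along the fingers, x is the direction in which the jaws open and shut, and the axes are right-handed (so a half turn about z gives the same grasp; the last joint's range is limited). The gripper opens to 85 mm and grips with 20 to 120 N. Pads are 22 mm wide; open, the fingers measure 114 mm over their backs; the gripper's body (76 mm by 85 mm) begins 54 mm behind the grasp point. The pads swing forward as they close: fully open they stand 13 mm farther back than shut.
Start: joints at [1.107, 0.527, 1.433, -0, 1.181, -0.178], TCP at [0.176, 0.6, 0.231] pointing down, gripper open.
Joint ranges: [-3.08, 3.08], [-0.75, 2.2], [0.22, 2.44], [-1.43, 4.57], [0, 2.65], [-2.85, 2.85]. Speed limits (rad/s): [2.79, 2.79, 3.14, 3.14, 3.14, 3.14].

## Interface

Orientations are given as a unit quaternion [x, y, z, w].
In Python, from bench import get_obs, snapshot, finish_job gives the robot as it stands.
- The arm moves only by the shell command python3 -m pendant 'ROWS' [OPENING] [FORCE]. ROWS is JSON, a list of rows, each an object of numbers: "dx", "dy", "dz": the shift along the tool's x, y, z scaled (see below); "wx", "wy", "wz": the turn, a rotation vector about the tool's x, y, z scaled (see below). In form: [{"dx": .., "dy": .., "dz": .., "wx": .., "wy": .., "wz": ..}, ...]. A call has 1 to 20 rows; each row shifts and turns the commanded pose from where the row before left it, along the tool's axes as they then stand; what a row does not reach is not made up. The controller multiplies each number of a shift by 1 m and each number of a turn by 180 degrees. A row lasts 1/8 s, in which the tool goes at most 62.5 mm and 10.7 degrees, less where a joint would pass 70% of its speed; a pose out of reach is approached as far as the arm can. A call with a number of a shift or a turn outside -1 to 1 is refused whole. A call with a gripper value outside its range is refused whole. OPENING is the opening, from -1 (shut) to 1 (fully open), so that 0 is half open, set as the call begins (- or left out, the last holds). The fingers move at their own pace and stop on an object; FORCE is the grip in N (left out, the last holds). Time passes only in rows, so rows that do not move let the fingers close. It gives the time, the measured TCP pose, the force and the opening at its end, in the units of the state.
- get_obs(): the state, without advancing time (a new reading comes with each control period).
- snapshot(name): name is "side" or "top"; returns a dict with "color" (420x560x3 uint8, red, green, blue), "fx", "fy", "cx", "cy" (pixels), "dist_coeffs" ([k1, k2, p1, p2, k3] as OpenCV has them; the pictures are not rectified), "T" (4x4, takes a point from camera to world coordinates). Camera axes: x right, y down, z forward; pixel columns grow to the right and rows downward; lengths in m; the calibration is good to about 2 mm. A picture is of the moment at which its call begins. There is no depth.
- finish_job(): hands the job in, once; it reports no verdict.
The state is a dict: "time": time; "q": joint angles; "joint_velocities": joint speeds; "tau": joint torques, N m; "position": TCP position; "tcp_rot": TCP orientation; "contact_force": force on the tool from outside, world axes, zero at the start; "moment": the same for the moment, N m; "finger_gap": finger opening in m.
Only numpy, scipy, OpenCV 4.12 (cv2) and the standard library are available. Lean on these libraries where they do the work, as an engineer would, in place of code of your own. Each camera call takes 0.05 s, during which the arm holds its last target.

## Task

Pull the spice chest's drawer open by its handle, take out the bayonet lid and seat it flat on the blue shaker with its lugs down through the slot. Then twist it clockwise (seen from above) to the half-turn, its black bar pointing at the yellow dots, without ever going on to the lock at the red marks, and finish while still gripping it and holding it there against the return spring. Leave the egg cup, tea strainer and spoon where they are.

Things in the scene. Friction and masses are not known exactly. Their poses are not given: they have to be found in the camera images.
- chest_drawer0_handle (a point): middle of the steel bar handle (round, 110 mm long, about 10 mm thick) of the one drawer of a low wooden spice chest fixed to the ledge, 220 x 220 x 100 mm high. The bar runs along this point's y, 62 mm above the ledge, 38 mm below the chest's flat top. The drawer slides out along this point's -x; when shut, the chest's front face is 35 mm from this point along +x
- chest_drawer0 (a joint): how far the drawer is out, m: 0 shut (at the start) to 0.15 (stop); light friction (1 N), stays where left. The tray is 169 mm wide inside, its side walls end 22 mm below the chest's top. The lid stands in it about 103 mm behind the handle, up to 25 mm to either side of the middle; pulled out 110 mm or more, it can be gripped from above
- lid_center (a point): centre of the loose plastic bayonet lid (60 g), 20 mm above its disc's underside; z up, x along its grip bar. White disc 64 mm across, 5 mm thick; on it an upright black grip bar 44 mm long (x), 14 mm thick (y), from 15 mm below this point to 17 mm above. Starts in the shut drawer, level on two rails 18 mm above the drawer floor, bar within 30 degrees of the slide's direction
- lid: the same lid, origin at the centre of its disc's underside, axes as lid_center. Below the disc an 11 mm thick stem carries a cross bar whose ends are the two lugs: 46 mm tip to tip along x (right under the grip bar), 10 mm wide, its top 8 mm and its bottom 15 mm below the disc's underside. A half turn about z gives the same lid
- shaker_mouth (a point): centre of the flat top (80 x 80 mm, 110 mm above the ledge) of the square blue plastic spice shaker; z up. A slot goes through the 6 mm top plate, 53 mm long along this point's x, 16 mm wide along y, edges chamfered. The lid is seated with its lugs through the slot and its disc flat on the top: lid_center is then 20 mm above this point
- shaker: the shaker, fixed to the ledge on a 104 mm square wooden base, origin under the base, axes as shaker_mouth. Marks on its top: green at the two ends of the slot (insert here), yellow dots at the two corners 45 degrees clockwise from them seen from above (half-turn), red on the two sides 90 degrees from them (lock)
- ring (a joint): angle, rad, of the sprung ring in the shaker that the lugs push clockwise after the seated lid has turned about 8 degrees: 0 at rest, about 0.65 with the lid at the half-turn, lock click at 1.1 (lid about 70 degrees), stop at 1.3. Its spring (0.02 N m at first, 0.08 N m at the half-turn) turns the lid back if it is let go
- egg_cup: white ceramic egg cup, 50 mm across, 62 mm high, origin under its foot; leave it alone
- strainer: round aluminium tea strainer, 72 mm across, 26 mm high, with a thin handle 100 mm long along its x axis; origin under the bowl; leave it alone
- spoon: steel cooking spoon 190 mm long lying on the ledge along its x axis; leave it alone
Mind the look-alikes: they are no part of the job. There is more than one size of the shaker; the job needs the largest.

How it is judged:
By the outcome, as a careful person would: the job done as asked, in the order asked, and still so for the second after the job is handed in, while the arm keeps its last pose, push and grip.
It also fails if it takes over 58 s, if anything falls off the work surface, if the arm or the gripper's body presses on something with over 40 N, if the wrist force passes 120 N, or if a joint passes its speed limit or range.

## Working session

There is one attempt and no reset: what is moved stays moved. The work goes in short steps, Python scripts to look and compute and a shell command to move; the robot and the scene stay as the last step left them, time stands still between calls to the robot, and variables do not carry over. Pictures are saved under pics/ and viewed, and the job is handed in when it is done.

```bash
ls; mkdir -p pics
python3 - <<'E'
from bench import *
import cv2,numpy as np
o=get_obs(); print(o)
for n in("side","top"):
    s=snapshot(n); cv2.imwrite(f"pics/{n}0.png",s["color"][:,:,::-1]); print(n,{k:(np.round(v,4).tolist() if k!='color' else 0) for k,v in s.items()})
E
```

```text
pics
{'time': 0.0, 'q': array([ 1.10749112e+00,  5.28470273e-01,  1.43396861e+00, -6.26297219e-06,
        1.18138859e+00, -1.78516156e-01]), 'joint_velocities': array([-2.56278979e-04, -1.57023663e-03,  4.26263164e-05, -1.30980469e-03,
       -1.71966676e-04,  1.21595179e-04]), 'tau': array([ 5.22193591e-05, -4.42365253e+01, -1.78020072e+01, -3.88532726e-04,
        8.65752634e-03, -8.36933253e-06]), 'position': array([0.17523968, 0.59914938, 0.23031001]), 'tcp_rot': array([ 8.00297170e-01,  5.99602528e-01, -9.97726511e-04,  5.03150016e-04]), 'contact_force': array([-0.09836893, -0.58390524,  0.26258572]), 'moment': array([0.00053929, 0.03052061, 0.02207919]), 'finger_gap': 0.08534696579752801}
side {'color': 0, 'fx': 419.2366, 'fy': 419.2366, 'cx': 274.2264, 'cy': 210.3857, 'dist_coeffs': [-0.0471, 0.0, 0.0, 0.0, 0.0], 'T': [[0.8997, -0.2711, 0.3421, 0.2125], [-0.4363, -0.5384, 0.7209, -0.7995], [-0.0112, -0.7979, -0.6027, 0.7764], [0.0, 0.0, 0.0, 1.0]]}
top {'color': 0, 'fx': 424.0682, 'fy': 424.0682, 'cx': 287.1617, 'cy': 203.6382, 'dist_coeffs': [-0.0262, 0.0, 0.0, 0.0, 0.0], 'T': [[-0.0162, -0.989, 0.1467, 0.4235], [-0.9999, 0.0159, -0.0031, -0.0137], [0.0008, -0.1468, -0.9892, 1.3289], [0.0, 0.0, 0.0, 1.0]]}
```

View pics/side0.png

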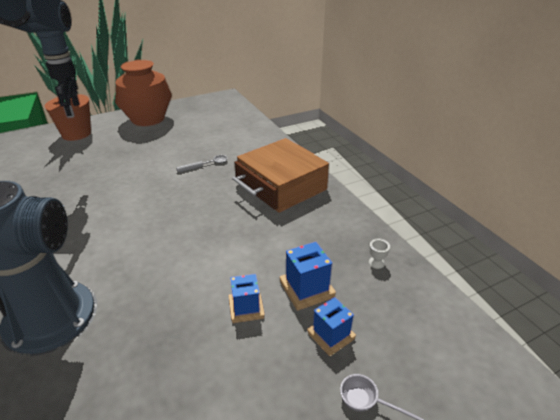

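View pics/top0.png

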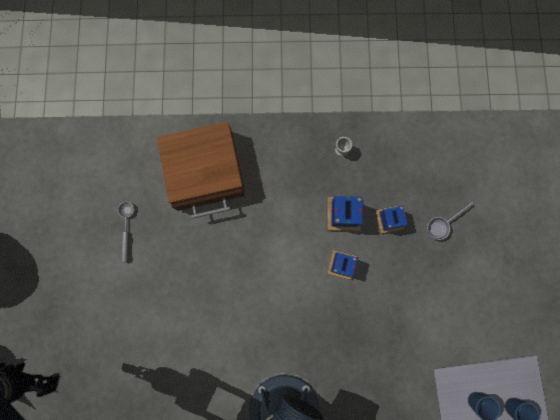

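The side view shows the chest at about (282,173) with its handle at (247,185), and the largest shaker at (308,270). Two smaller shakers stand at (246,297) and (333,325). In the top view the chest is at (200,165), the handle at (212,210) and the large shaker at (347,212). Next I'll zoom in on both.

```bash
cat > h.py <<'E'
import numpy as np, cv2
from bench import get_obs, snapshot
def K(s): return np.array([[s["fx"],0,s["cx"]],[0,s["fy"],s["cy"]],[0,0,1.]])
def D(s): return np.array(s["dist_coeffs"],float)
def ray(s,uv):
    p=cv2.undistortPoints(np.array([[uv]],float),K(s),D(s))[0,0]
    T=np.array(s["T"]); return T[:3,3],T[:3,:3]@np.array([p[0],p[1],1.])
def plane(s,uv,z):
    c,d=ray(s,uv); return c+d*(z-c[2])/d[2]
def tri(s1,uv1,s2,uv2):
    c1,d1=ray(s1,uv1);c2,d2=ray(s2,uv2)
    a=np.linalg.lstsq(np.c_[d1,-d2],c2-c1,rcond=None)[0]
    p,q=c1+a[0]*d1,c2+a[1]*d2
    return (p+q)/2,np.linalg.norm(p-q)
def proj(s,P):
    Ti=np.linalg.inv(np.array(s["T"])); r,_=cv2.Rodrigues(Ti[:3,:3])
    return cv2.projectPoints(np.atleast_2d(np.array(P,float)),r,Ti[:3,3],K(s),D(s))[0][:,0]
def crop(s,x0,x1,y0,y1,f,name):
    im=cv2.resize(s["color"][y0:y1,x0:x1,::-1],None,fx=f,fy=f,interpolation=cv2.INTER_CUBIC)
    for x in range((x0+9)//10*10,x1,10):
        cv2.putText(im,str(x),(int((x-x0+.5)*f),10),0,.35,(0,255,255),1); cv2.line(im,(int((x-x0+.5)*f),12),(int((x-x0+.5)*f),18),(0,255,255),1)
    for y in range((y0+9)//10*10,y1,10):
        cv2.putText(im,str(y),(0,int((y-y0+.5)*f)),0,.35,(0,255,255),1); cv2.line(im,(24,int((y-y0+.5)*f)),(30,int((y-y0+.5)*f)),(0,255,255),1)
    cv2.imwrite("pics/"+name,im)
E
python3 - <<'E'
from h import *
import pickle
s=snapshot("side");t=snapshot("top")
pickle.dump((s,t),open("v0.pkl","wb"))
crop(s,225,345,130,230,6,"s_chest.png");crop(t,150,260,115,225,5,"t_chest.png")
crop(s,265,355,230,315,7,"s_shk.png");crop(t,315,385,185,245,8,"t_shk.png")
E
```

```text
(no output)
```

View pics/s_chest.png

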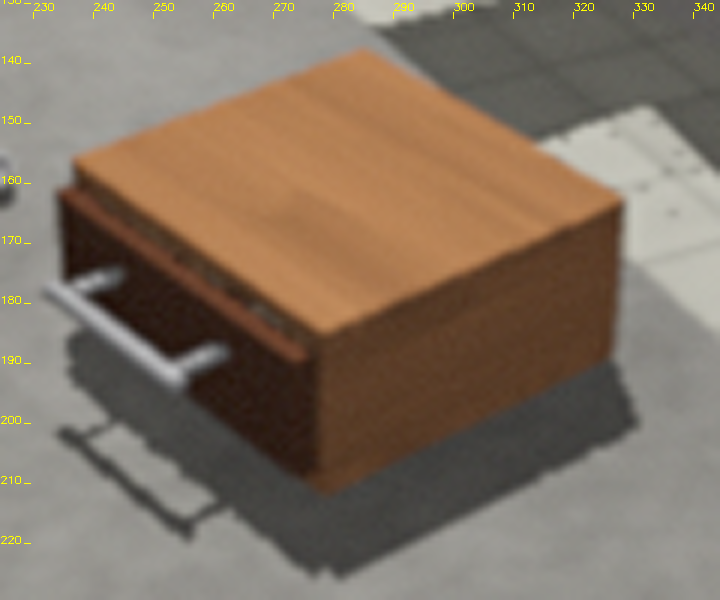

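View pics/t_chest.png

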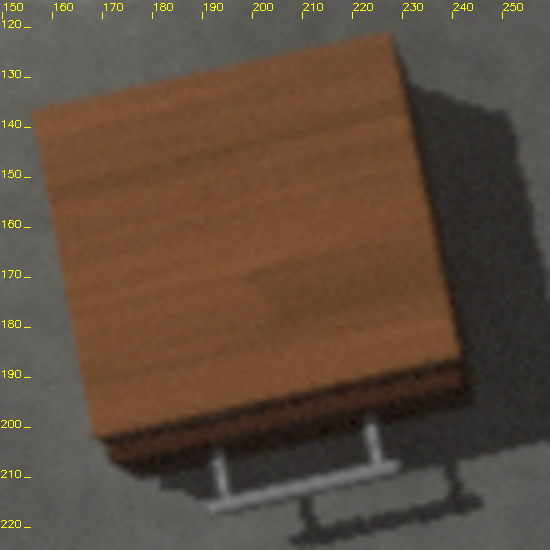

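View pics/s_shk.png

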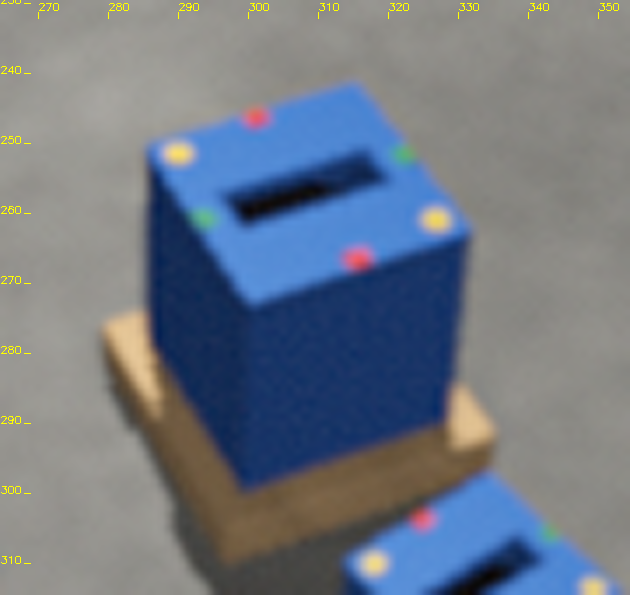

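View pics/t_shk.png

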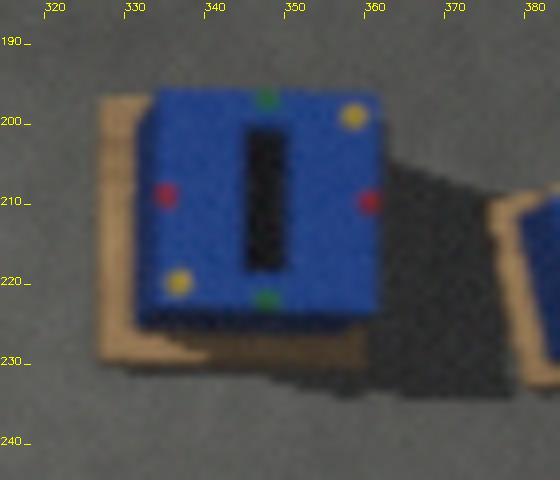

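Run:
```python
from h import *
import pickle
s,t=pickle.load(open("v0.pkl","rb"))
def blobs(v,box,lo,hi):
    x0,x1,y0,y1=box
    h=cv2.cvtColor(v["color"][y0:y1,x0:x1],cv2.COLOR_RGB2HSV)
    m=cv2.inRange(h,lo,hi); n,l,st,c=cv2.connectedComponentsWithStats(m)
    out=[]
    for i in range(1,n):
        if st[i,4]>=3:
            out.append((st[i,4],np.round(c[i]+[x0,y0],2).tolist()))
    return out
C={'y':((18,90,90),(32,255,255)),'r':((165,120,80),(180,255,255)),'g':((55,80,40),(90,255,255))}
for k,(a,b) in C.items():
    print(k,'side',blobs(s,(284,334,240,275),a,b)); print(k,'top',blobs(t,(330,363,193,226),a,b))
# handle
H=[((191.1,215.9),(232.5,177.7)),((229.3,207.9),(254,192.8))]
P=[tri(t,a,s,b) for a,b in H]
for p in P: print('handle',p)
print('len',np.linalg.norm(P[0][0]-P[1][0]), 'mid',(P[0][0]+P[1][0])/2)
q=[plane(t,a,.062) for a,b in H]; print('plane top',q,(q[0]+q[1])/2, 'side',[plane(s,b,.062) for a,b in H])
# chest top corners  (top view / side view)
cor=[((167.8,202.0),(237.2,156.5)),((241.3,186.5),(278.5,185.2)),((227.5,121.5),(328,163.5)),((156.5,136.5),(285.5,138))]
for a,b in cor: print('corner',tri(t,a,s,b),plane(t,a,.1),plane(s,b,.1))
```

```text
y side [(np.int32(6), [290.0, 251.5]), (np.int32(3), [327.0, 261.0])]
y top [(np.int32(4), [358.75, 199.0]), (np.int32(3), [336.67, 219.67])]
r side [(np.int32(5), [315.8, 266.6])]
r top [(np.int32(3), [335.33, 208.67]), (np.int32(3), [360.67, 209.67])]
g side [(np.int32(3), [322.33, 251.67]), (np.int32(5), [293.8, 260.6])]
g top [(np.int32(5), [347.8, 196.6]), (np.int32(4), [348.0, 222.25])]
handle (array([0.57790435, 0.27323793, 0.05865007]), np.float64(0.002636178219447152))
handle (array([0.60057138, 0.15673937, 0.06501248]), np.float64(0.0005191882043927462))
len 0.11885364429158829 mid [0.58923786 0.21498865 0.06183127]
plane top [array([0.57876193, 0.27211589, 0.062     ]), array([0.60124244, 0.15706641, 0.062     ])] [0.59000219 0.21459115 0.062     ] side [array([0.57491055, 0.26850932, 0.062     ]), array([0.60195578, 0.16083989, 0.062     ])]
corner (array([0.61828735, 0.33432621, 0.0937214 ]), np.float64(0.0021041230079584207)) [0.61629148 0.33285553 0.1       ] [0.61558606 0.3236925  0.1       ]
corner (array([0.66074596, 0.11660995, 0.09762617]), np.float64(0.0026218180959277537)) [0.65904188 0.116798   0.1       ] [0.66050928 0.11319516 0.1       ]
corner (array([0.8597634 , 0.15978235, 0.09526653]), np.float64(0.002908435913200439)) [0.85948916 0.15857471 0.1       ] [0.85365283 0.15319167 0.1       ]
corner (array([0.8171135 , 0.3735386 , 0.09632735]), np.float64(0.0007966384691638617)) [0.81632564 0.37226072 0.1       ] [0.81342456 0.36722873 0.1       ]
```

Run:
```python
from h import *
import pickle
s,t=pickle.load(open("v0.pkl","rb"))
def wc(v,c,ch,r=3):
    # weighted centroid of colour distance from blue body
    x,y=int(round(c[0])),int(round(c[1])); p=v["color"][y-r:y+r+1,x-r:x+r+1].astype(float)
    w={'y':p[...,0],'r':p[...,0],'g':p[...,1]-0.6*p[...,2]}[ch]
    w=np.clip(w-np.median(w)-0.25*(w.max()-np.median(w)),0,None); g=np.mgrid[y-r:y+r+1,x-r:x+r+1]
    return ((w*g[1]).sum()/w.sum(),(w*g[0]).sum()/w.sum())
pts={'g_far':('g',(322,252),(348,197)),'g_near':('g',(293,261),(348,222)),'y1':('y',(327,261),(359,199)),'y2':('y',(290,251),(337,220)),'rR':('r',(316,267),(361,210)),'rL':('r',(300,247),(335,209))}
Q={}
for k,(ch,a,b) in pts.items():
    a=wc(s,a,ch);b=wc(t,b,ch); p,e=tri(s,a,t,b); Q[k]=p
    print(k,np.round(a,2),np.round(b,2),p.round(4),round(e,4),plane(s,a,.11)[:2].round(4),plane(t,b,.11)[:2].round(4))
for a,b in(('g_far','g_near'),('y1','y2'),('rR','rL')):
    d=Q[a]-Q[b]; print('mid',(Q[a]+Q[b])/2,np.degrees(np.arctan2(d[1],d[0])),np.linalg.norm(d))
# slot by dark mask in blue top
for v,b in((s,(292,322,248,266)),(t,(340,356,198,222))):
    x0,x1,y0,y1=b; im=v["color"][y0:y1,x0:x1].astype(int)
    m=(im[...,2]<(60 if v is t else 90)).astype(np.uint8); n,l,st,c=cv2.connectedComponentsWithStats(m); i=1+st[1:,4].argmax()
    ys,xs=np.nonzero(l==i); r=cv2.minAreaRect(np.c_[xs+x0,ys+y0].astype(np.float32)); print(st[i],r,c[i]+[x0,y0],plane(v,r[0],.11))
    bx=cv2.boxPoints(r); P=np.array([plane(v,q,.11) for q in bx]); print(P.round(4).tolist())
```

```text
g_far [323.1  250.99] [348.   195.34] [ 0.6252 -0.195   0.1094] 0.0017 [ 0.624  -0.1954] [ 0.6259 -0.1953]
g_near [293.8  260.73] [347.94 222.05] [ 0.548  -0.1925  0.1089] 0.0003 [ 0.5476 -0.1935] [ 0.5477 -0.1923]
y1 [326.81 260.93] [358.86 198.95] [ 0.6149 -0.2268  0.1089] 0.0 [ 0.6143 -0.2277] [ 0.6148 -0.2266]
y2 [289.98 251.37] [336.97 219.84] [ 0.5548 -0.1609  0.109 ] 0.0001 [ 0.5543 -0.1619] [ 0.5547 -0.1607]
rR [315.61 266.28] [360.69 209.72] [ 0.5831 -0.2307  0.1095] 0.0 [ 0.5829 -0.2311] [ 0.583  -0.2306]
rL [301.04 246.17] [335.34 208.91] [ 0.5865 -0.1571  0.1095] 0.0003 [ 0.5861 -0.1576] [ 0.5866 -0.1571]
mid [ 0.58661286 -0.193762    0.10915357] -1.9075197952861187 0.0772956123818392
mid [ 0.58487248 -0.19382224  0.10893729] -47.619614918072614 0.08923245823858382
mid [ 0.58483067 -0.19390112  0.10949153] -92.65771847342414 0.07373283921048134
[ 7  6 19  8 52] ((307.9000244140625, 256.6999816894531), (3.1622774600982666, 18.973661422729492), 71.56504821777344) [306.65384615 257.38461538] [ 0.58278676 -0.19630942  0.11      ]
[[0.5609, -0.1909, 0.11], [0.6079, -0.1919, 0.11], [0.6049, -0.2018, 0.11], [0.5582, -0.2006, 0.11]]
[ 6  3  4 18 69] ((347.5, 209.5), (17.0, 3.0), 90.0) [347.49275362 209.86956522] [ 0.5843104  -0.19231769  0.11      ]
[[0.6093, -0.1889, 0.11], [0.6092, -0.1976, 0.11], [0.5594, -0.1957, 0.11], [0.5596, -0.1871, 0.11]]
```

```bash
cat >> h.py <<'E'
from scipy.spatial.transform import Rotation as R
def plan(pos,phi,o=None):
    """turn first (wz, in units of 180deg), then shift in turned tool axes (m)"""
    o=o or get_obs(); Rm=R.from_quat(o["tcp_rot"]); x=Rm.as_matrix()[:,0]
    p0=np.degrees(np.arctan2(x[1],x[0])); d=(phi-p0+180)%360-180
    c,s=np.cos(np.radians(phi)),np.sin(np.radians(phi))
    Rt=np.array([[c,s,0],[s,-c,0],[0,0,-1.]])
    rv=(Rm.inv()*R.from_matrix(Rt)).as_rotvec()/np.pi
    print("t",round(o["time"],2),"pos",o["position"].round(4),"phi",round(p0,2),"tilt",np.degrees(np.arccos(-Rm.as_matrix()[2,2])).round(2),"gap",round(o["finger_gap"],4),"F",o["contact_force"].round(1),"q",o["q"].round(2))
    print("turn(units)",rv.round(4),"deg",round(d,2),"shift",(Rt.T@(np.array(pos)-o["position"])).round(4))
E
python3 -c "
from h import *
plan((.5893,.2148,.15),11.4)"
```

```text
t 0.2 pos [0.1754 0.5994 0.2307] phi 73.68 tilt 0.07 gap 0.0853 F [ 0.3 -0.4 -0.2] q [ 1.11  0.53  1.43  0.    1.18 -0.18]
turn(units) [2.00e-04 4.00e-04 3.46e-01] deg -62.28 shift [0.3297 0.4589 0.0807]
```

```bash
python3 -m pendant '[{"wz":0.0577},{"wz":0.0577},{"wz":0.0577},{"wz":0.0577},{"wz":0.0577},{"wz":0.0575},{"dx":0.0236,"dy":0.0328},{"dx":0.0236,"dy":0.0328},{"dx":0.0236,"dy":0.0328},{"dx":0.0236,"dy":0.0328},{"dx":0.0236,"dy":0.0328},{"dx":0.0236,"dy":0.0328},{"dx":0.0236,"dy":0.0328},{"dx":0.0236,"dy":0.0328},{"dx":0.0236,"dy":0.0328},{"dx":0.0236,"dy":0.0328},{"dx":0.0236,"dy":0.0328},{"dx":0.0236,"dy":0.0328},{"dx":0.0236,"dy":0.0328},{"dx":0.0229,"dy":0.0325}]' -0.34 40; python3 -m pendant '[{"dz":0.02},{"dz":0.02},{"dz":0.02},{"dz":0.02},{}]'; python3 -c "
from h import *
plan((.5893,.2148,.045),11.4)
s=snapshot('side');t=snapshot('top')
crop(s,205,335,110,220,6,'s1.png');crop(t,150,260,125,235,5,'t1.png')"
```

```text
t 0.2 pos [0.1754 0.5994 0.2307] phi 73.68 tilt 0.07 gap 0.0853 F [ 0.3 -0.4 -0.2] q [ 1.11  0.53  1.43  0.    1.18 -0.18]
turn(units) [2.00e-04 4.00e-04 3.46e-01] deg -62.28 shift [0.3297 0.4589 0.1857]schema error: expected keys dx, dy, dz, wx, wy, wz
schema error: expected keys dx, dy, dz, wx, wy, wz
```

View pics/s1.png

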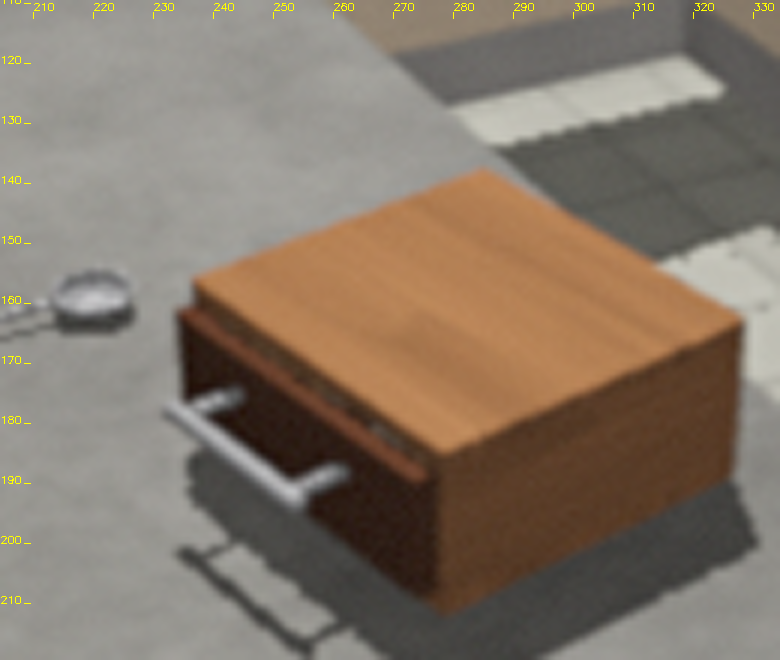

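View pics/t1.png

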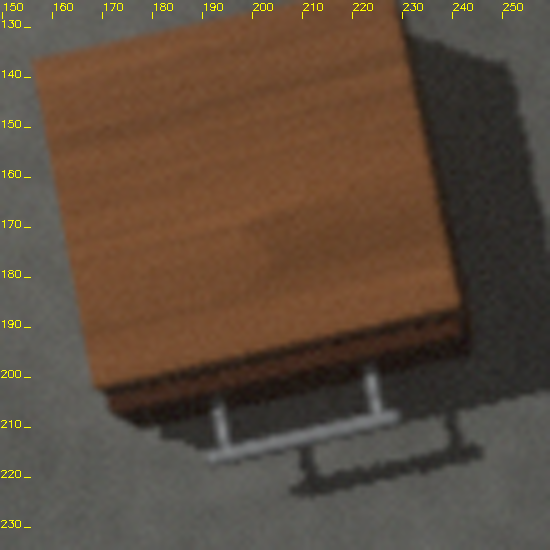

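The arm hasn't moved: the calls were refused because every row needs all six keys. The chest and handle are unchanged, with the handle at (232–254,178–193) in the side view. I'll retype the move with full rows.

```bash
python3 -m pendant '[{"dx":0,"dy":0,"dz":0,"wx":0,"wy":0,"wz":0.0577},{"dx":0,"dy":0,"dz":0,"wx":0,"wy":0,"wz":0.0577},{"dx":0,"dy":0,"dz":0,"wx":0,"wy":0,"wz":0.0577},{"dx":0,"dy":0,"dz":0,"wx":0,"wy":0,"wz":0.0577},{"dx":0,"dy":0,"dz":0,"wx":0,"wy":0,"wz":0.0577},{"dx":0,"dy":0,"dz":0,"wx":0,"wy":0,"wz":0.0575},{"dx":0.03,"dy":0.0417,"dz":0,"wx":0,"wy":0,"wz":0},{"dx":0.03,"dy":0.0417,"dz":0,"wx":0,"wy":0,"wz":0},{"dx":0.03,"dy":0.0417,"dz":0,"wx":0,"wy":0,"wz":0},{"dx":0.03,"dy":0.0417,"dz":0,"wx":0,"wy":0,"wz":0},{"dx":0.03,"dy":0.0417,"dz":0,"wx":0,"wy":0,"wz":0},{"dx":0.03,"dy":0.0417,"dz":0,"wx":0,"wy":0,"wz":0},{"dx":0.03,"dy":0.0417,"dz":0,"wx":0,"wy":0,"wz":0},{"dx":0.03,"dy":0.0417,"dz":0,"wx":0,"wy":0,"wz":0},{"dx":0.03,"dy":0.0417,"dz":0,"wx":0,"wy":0,"wz":0},{"dx":0.03,"dy":0.0417,"dz":0,"wx":0,"wy":0,"wz":0},{"dx":0.03,"dy":0.0417,"dz":0,"wx":0,"wy":0,"wz":0},{"dx":0,"dy":0,"dz":0.04,"wx":0,"wy":0,"wz":0},{"dx":0,"dy":0,"dz":0.04,"wx":0,"wy":0,"wz":0},{"dx":0,"dy":0,"dz":0,"wx":0,"wy":0,"wz":0}]' -0.34 40; python3 -c "
from h import *
plan((.5893,.2148,.045),11.4)
s=snapshot('side');t=snapshot('top')
crop(s,205,335,110,220,6,'s2.png');crop(t,150,260,125,235,5,'t2.png')"
```

```text
time: 2.8
position: [0.5871, 0.2147, 0.148]
tcp_rot: [0.995, 0.099, -0.004, 0.0]
contact_force: [0.4, 0.5, 0.4]
finger_gap: 0.0283
t 2.8 pos [0.5871 0.2147 0.148 ] phi 11.37 tilt 0.47 gap 0.0283 F [0.4 0.5 0.4] q [ 0.17  0.63  1.5   0.    1.02 -0.03]
turn(units) [-0.0001  0.0026 -0.0001] deg 0.03 shift [0.0022 0.0003 0.103 ]
```

View pics/s2.png

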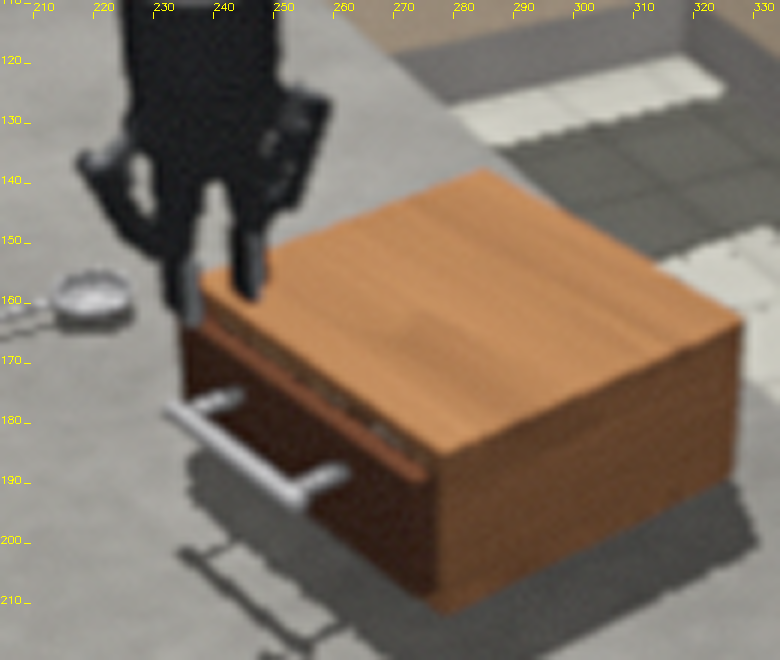

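View pics/t2.png

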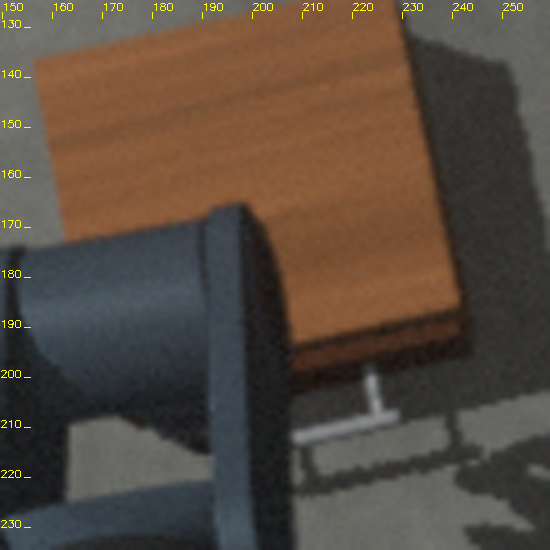

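The side view shows the fingertips at about (236,163) and (246,159), straddling the bar's line. The top view is partly blocked by the wrist. I'll check this against a projection of the measured pose.

Run:
```python
from h import *
s=snapshot("side");o=get_obs();Rm=R.from_quat(o["tcp_rot"]).as_matrix();p=o["position"]
for dx in(-.014,.014):
  for dy in(-.011,.011):
    for dz in (0,-.004): print(dx,dy,dz,proj(s,p+Rm@[dx,dy,dz]).round(1))
```

```text
-0.014 -0.011 0 [[235.9 159. ]]
-0.014 -0.011 -0.004 [[235.8 157.8]]
-0.014 0.011 0 [[240. 162.]]
-0.014 0.011 -0.004 [[239.9 160.8]]
0.014 -0.011 0 [[243.7 156. ]]
0.014 -0.011 -0.004 [[243.6 154.9]]
0.014 0.011 0 [[247.9 159. ]]
0.014 0.011 -0.004 [[247.8 157.8]]
```

```bash
python3 -m pendant '[{"dx":0.002,"dy":0,"dz":0.01,"wx":0,"wy":0.0026,"wz":0},{"dx":0,"dy":0,"dz":0.02,"wx":0,"wy":0,"wz":0},{"dx":0,"dy":0,"dz":0.02,"wx":0,"wy":0,"wz":0},{"dx":0,"dy":0,"dz":0.02,"wx":0,"wy":0,"wz":0},{"dx":0,"dy":0,"dz":0.015,"wx":0,"wy":0,"wz":0},{"dx":0,"dy":0,"dz":0.01,"wx":0,"wy":0,"wz":0},{"dx":0,"dy":0,"dz":0.005,"wx":0,"wy":0,"wz":0},{"dx":0,"dy":0,"dz":0,"wx":0,"wy":0,"wz":0}]'; python3 -c "
from h import *
plan((.5893,.2148,.045),11.4)
s=snapshot('side')
crop(s,205,335,110,220,6,'s3.png')"
```

```text
time: 3.95
position: [0.5925, 0.216, 0.0513]
tcp_rot: [0.995, 0.099, 0.004, -0.0]
contact_force: [0.6, 0.0, 0.4]
finger_gap: 0.0282
t 3.95 pos [0.5925 0.216  0.0513] phi 11.4 tilt 0.48 gap 0.0282 F [0.6 0.  0.4] q [ 0.17  0.77  1.55  0.    0.82 -0.03]
turn(units) [ 0.     -0.0027  0.    ] deg -0.0 shift [-0.0034  0.0005  0.0063]
```

View pics/s3.png

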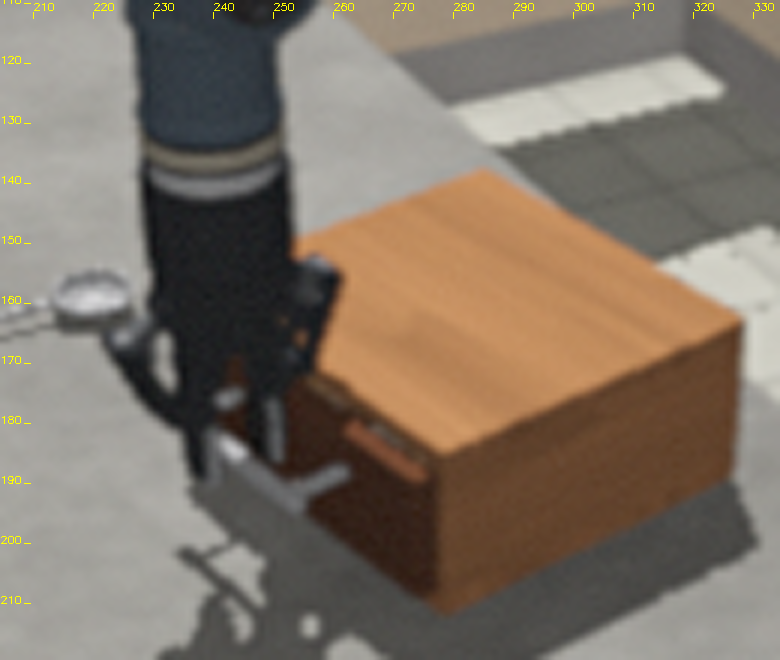

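The side view shows the fingers on both sides of the bar, around (240–250,183–187). I'll take out the tilt, go down a little and close.

```bash
python3 -m pendant '[{"dx":-0.0025,"dy":0,"dz":0.005,"wx":0,"wy":-0.0027,"wz":0},{"dx":0,"dy":0,"dz":0,"wx":0,"wy":0,"wz":0},{"dx":0,"dy":0,"dz":0,"wx":0,"wy":0,"wz":0}]'; python3 -c "
from h import *
plan((.5893,.2148,.045),11.4)";python3 -m pendant '[{"dx":0,"dy":0,"dz":0,"wx":0,"wy":0,"wz":0},{"dx":0,"dy":0,"dz":0,"wx":0,"wy":0,"wz":0},{"dx":0,"dy":0,"dz":0,"wx":0,"wy":0,"wz":0},{"dx":0,"dy":0,"dz":0,"wx":0,"wy":0,"wz":0},{"dx":0,"dy":0,"dz":0,"wx":0,"wy":0,"wz":0}]' -1 30
```

```text
time: 4.38
position: [0.5899, 0.2154, 0.0464]
tcp_rot: [0.995, 0.099, -0.0, 0.0]
contact_force: [-0.3, -0.8, 0.6]
finger_gap: 0.0281
t 4.38 pos [0.5899 0.2154 0.0464] phi 11.4 tilt 0.03 gap 0.0281 F [-0.3 -0.8  0.6] q [ 0.17  0.77  1.55 -0.    0.82 -0.03]
turn(units) [ 0.      0.0001 -0.    ] deg 0.0 shift [-0.0007  0.0005  0.0014]
time: 5.0
position: [0.5892, 0.2153, 0.0464]
tcp_rot: [0.995, 0.099, -0.001, 0.0]
contact_force: [-5.1, -1.3, 5.1]
finger_gap: 0.01
```

```bash
python3 -m pendant '[{"dx":-0.005,"dy":0,"dz":0,"wx":0,"wy":0,"wz":0},{"dx":-0.012,"dy":0,"dz":0,"wx":0,"wy":0,"wz":0},{"dx":-0.015,"dy":0,"dz":0,"wx":0,"wy":0,"wz":0},{"dx":-0.015,"dy":0,"dz":0,"wx":0,"wy":0,"wz":0},{"dx":-0.015,"dy":0,"dz":0,"wx":0,"wy":0,"wz":0},{"dx":-0.015,"dy":0,"dz":0,"wx":0,"wy":0,"wz":0},{"dx":-0.015,"dy":0,"dz":0,"wx":0,"wy":0,"wz":0},{"dx":-0.015,"dy":0,"dz":0,"wx":0,"wy":0,"wz":0},{"dx":-0.015,"dy":0,"dz":0,"wx":0,"wy":0,"wz":0},{"dx":-0.012,"dy":0,"dz":0,"wx":0,"wy":0,"wz":0},{"dx":-0.006,"dy":0,"dz":0,"wx":0,"wy":0,"wz":0},{"dx":0,"dy":0,"dz":0,"wx":0,"wy":0,"wz":0},{"dx":0,"dy":0,"dz":0,"wx":0,"wy":0,"wz":0}]'; python3 -c "
from h import *
plan((.5893,.2148,.045),11.4)
s=snapshot('side')
crop(s,185,335,110,230,5,'s4.png')"
```

```text
time: 6.62
position: [0.4519, 0.1863, 0.0464]
tcp_rot: [0.995, 0.1, -0.001, 0.001]
contact_force: [1.0, -7.4, 1.6]
finger_gap: 0.0098
t 6.62 pos [0.4519 0.1863 0.0464] phi 11.47 tilt 0.14 gap 0.0098 F [ 1.  -7.4  1.6] q [ 0.16  0.67  1.91 -0.    0.56 -0.03]
turn(units) [0.0005 0.0006 0.0004] deg -0.07 shift [ 0.1404 -0.0007  0.0014]
```

View pics/s4.png

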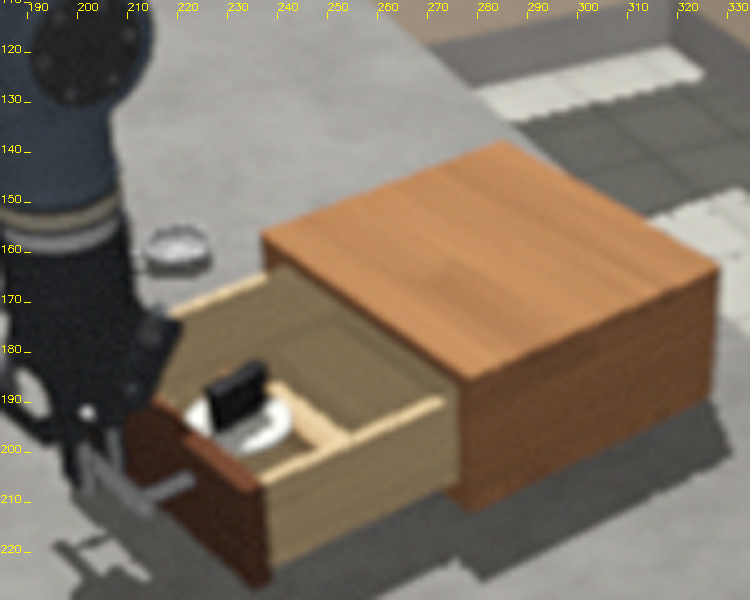

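The drawer is out about 140 mm. In the side view the lid stands at about (233,191) with its black bar on top. I'll release, go up and back, then measure the lid.

```bash
python3 -m pendant '[{"dx":0,"dy":0,"dz":0,"wx":0,"wy":0,"wz":0},{"dx":0,"dy":0,"dz":0,"wx":0,"wy":0,"wz":0},{"dx":0,"dy":0,"dz":0,"wx":0,"wy":0,"wz":0}]' -0.34; python3 -m pendant '[{"dx":0,"dy":0,"dz":-0.01,"wx":0,"wy":0,"wz":0},{"dx":0,"dy":0,"dz":-0.02,"wx":0,"wy":0,"wz":0},{"dx":0,"dy":0,"dz":-0.03,"wx":0,"wy":0,"wz":0},{"dx":0,"dy":0,"dz":-0.04,"wx":0,"wy":0,"wz":0},{"dx":0,"dy":0,"dz":-0.04,"wx":0,"wy":0,"wz":0},{"dx":-0.02,"dy":0,"dz":-0.03,"wx":0,"wy":0,"wz":0},{"dx":-0.025,"dy":0,"dz":-0.03,"wx":0,"wy":0,"wz":0},{"dx":-0.025,"dy":0,"dz":0,"wx":0,"wy":0,"wz":0},{"dx":0,"dy":0,"dz":0,"wx":0,"wy":0,"wz":0}]' -0.4; python3 -c "
from h import *
import pickle
plan((.55,.206,.2),101)
s=snapshot('side');t=snapshot('top');pickle.dump((s,t),open('v1.pkl','wb'))
crop(s,205,275,160,220,9,'s5.png');crop(t,170,260,170,260,6,'t5.png')"
```

```text
time: 7.05
position: [0.4524, 0.188, 0.0463]
tcp_rot: [0.995, 0.099, -0.0, -0.0]
contact_force: [-0.0, 0.9, 1.0]
finger_gap: 0.0282
time: 8.18
position: [0.3823, 0.1739, 0.2471]
tcp_rot: [0.995, 0.1, -0.0, -0.0]
contact_force: [0.4, -0.5, 0.2]
finger_gap: 0.0254
t 8.18 pos [0.3823 0.1739 0.2471] phi 11.42 tilt 0.02 gap 0.0254 F [ 0.4 -0.5  0.2] q [ 0.16  0.23  1.9   0.    1.02 -0.04]
turn(units) [-1.000e-04  1.000e-04 -4.977e-01] deg 89.58 shift [-0.0005  0.1707  0.0471]
```

View pics/s5.png

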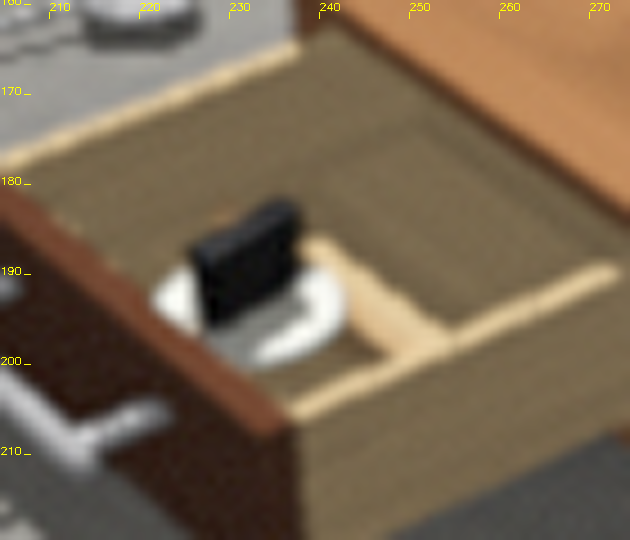

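View pics/t5.png

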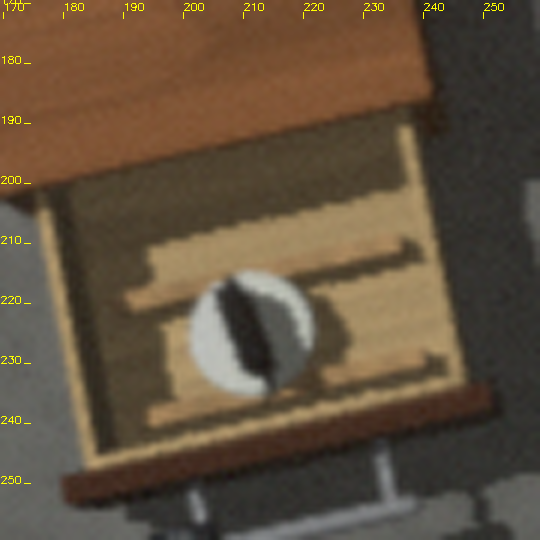

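Run:
```python
from h import *
import pickle
s,t=pickle.load(open("v1.pkl","rb"))
f=8
def up(v,b): 
    x0,x1,y0,y1=b; return cv2.resize(v["color"][y0:y1,x0:x1],None,fx=f,fy=f,interpolation=cv2.INTER_CUBIC)
def back(p,b): return (np.asarray(p)+.5)/f-.5+[b[0],b[2]]
b=(196,226,208,240); im=up(t,b); g=im.max(2)
# bar dark
m=(g<62).astype(np.uint8); n,l,st,c=cv2.connectedComponentsWithStats(m)
for i in range(1,n):
    if st[i,4]>300: 
        r=cv2.minAreaRect(np.argwhere(l==i)[:,::-1].astype(np.float32)); print('top dark',st[i],back(r[0],b),np.array(r[1])/f,r[2])
# disc: low saturation
hs=cv2.cvtColor(im,cv2.COLOR_RGB2HSV); m=((hs[...,1]<50)&(g>75)|(g<62)).astype(np.uint8)
print(g.min(),g.max()); cv2.imwrite("pics/m5.png",np.hstack([im[...,::-1],cv2.merge([m*255]*3)]))
w=((hs[...,1]<60)&(g>150)).astype(np.uint8)
cs=max(cv2.findContours(w,0,cv2.CHAIN_APPROX_NONE)[0],key=cv2.contourArea); h=cv2.convexHull(cs); e=cv2.fitEllipse(h); print('disc top',back(e[0],b),np.array(e[1])/f,e[2])
bs=(214,248,178,206); im=up(s,bs); g=im.max(2); m=(g<50).astype(np.uint8)
n,l,st,c=cv2.connectedComponentsWithStats(m); i=1+st[1:,4].argmax(); cn=max(cv2.findContours((l==i).astype(np.uint8),0,cv2.CHAIN_APPROX_NONE)[0],key=cv2.contourArea)
ap=cv2.approxPolyDP(cn,8,True)[:,0]; print('side bar poly',[back(p,bs).round(1).tolist() for p in ap])
cv2.imwrite("pics/m5s.png",np.hstack([im[...,::-1],cv2.merge([m*255]*3)]))
```

```text
top dark [  86   76   76  135 4751] [211.25381851 225.5346756 ] [18.19616127  5.3575716 ] 68.45902252197266
28 195
disc top [208.18644619 226.10248756] [14.45304871 19.4214859 ] 163.73040771484375
side bar poly [[237.1, 183.2], [228.1, 188.4], [226.1, 187.6], [228.1, 195.8], [236.8, 190.6]]
```

View pics/m5.png

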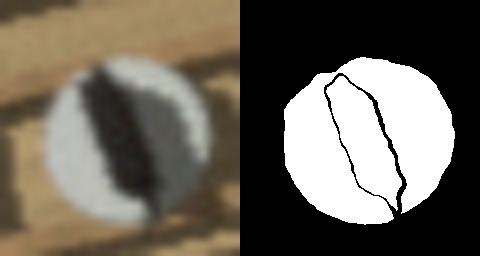

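View pics/m5s.png

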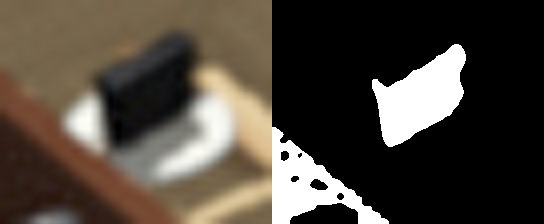

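Run:
```python
from h import *
import pickle
s,t=pickle.load(open("v1.pkl","rb"))
f=8
def up(v,b): 
    x0,x1,y0,y1=b; return cv2.resize(v["color"][y0:y1,x0:x1],None,fx=f,fy=f,interpolation=cv2.INTER_CUBIC)
def back(p,b): return (np.asarray(p)+.5)/f-.5+[b[0],b[2]]
b=(196,226,208,240); im=up(t,b); g=im.max(2); hs=cv2.cvtColor(im,cv2.COLOR_RGB2HSV)
m=((hs[...,1]<50)&(g>75)|(g<62)).astype(np.uint8)
cn=max(cv2.findContours(m,0,cv2.CHAIN_APPROX_NONE)[0],key=cv2.contourArea); h=cv2.convexHull(cn); e=cv2.fitEllipse(cn); ct=back(e[0],b); print('disc top',ct,np.array(e[1])/f)
bs=(214,248,178,206); im=up(s,bs); g=im.max(2).astype(int); hs=cv2.cvtColor(im,cv2.COLOR_RGB2HSV)
w=((hs[...,1]<45)&(g>110)).astype(np.uint8); cv2.imwrite("pics/m6s.png",cv2.merge([w*255]*3))
cn=max(cv2.findContours(w,0,cv2.CHAIN_APPROX_NONE)[0],key=cv2.contourArea)[:,0]
print('side white ext',back(cn.min(0),bs),back(cn.max(0),bs))
# predicted image of disc in side view for several heights
for z in(.025,.03,.035,.04,.045):
    c=plane(t,ct,z); a=np.linspace(0,2*np.pi,72); P=np.c_[c[0]+.032*np.cos(a),c[1]+.032*np.sin(a),0*a+z]; q=proj(s,P)
    print(z,c.round(4),'side ext',q.min(0).round(1),q.max(0).round(1),'ctr',proj(s,c).round(1))
# bar edges in top view: per row left/right dark borders
im=up(t,b);g=im.max(2); L=[]
for y in range(88,176,4):
    xs=np.nonzero(g[y,60:180]<70)[0]+60
    L.append((xs.min(),xs.max(),y))
L=np.array(L,float)
for k in(0,1):
    P=np.array([plane(t,back((l[k],l[2]),b),.065)[:2] for l in L]); vx,vy,x,y=cv2.fitLine(P.astype(np.float32),cv2.DIST_HUBER,0,1e-4,1e-4).ravel(); print('edge',k,np.degrees(np.arctan(vy/vx)),x,y)
```

```text
disc top [211.53707981 225.04306412] [18.75446701 21.45220375]
side white ext [227.5625 189.1875] [242.9375 200.5625]
0.025 [0.5539 0.2168 0.025 ] side ext [222.8 191.6] [243.4 203.5] ctr [[233.1 197.4]]
0.03 [0.5534 0.2159 0.03  ] side ext [222.6 190.5] [243.3 202.4] ctr [[232.9 196.3]]
0.035 [0.5529 0.215  0.035 ] side ext [222.4 189.3] [243.1 201.2] ctr [[232.8 195.2]]
0.04 [0.5524 0.2141 0.04  ] side ext [222.2 188.2] [243.  200.1] ctr [[232.6 194. ]]
0.045 [0.5519 0.2132 0.045 ] side ext [222.  187.1] [242.9 198.9] ctr [[232.4 192.9]]
edge 0 20.582125 0.552387 0.22020341
edge 1 22.04226 0.55257857 0.20341976
```

View pics/m6s.png

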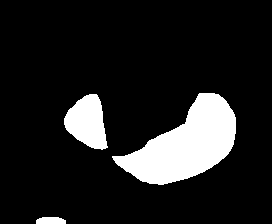

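Run:
```python
from h import *
import pickle
s,t=pickle.load(open("v1.pkl","rb"))
for z in(.034,.038,.042,.046):
    c=plane(t,(211.54,225.04),z); q=[]
    for yaw in (20.,):
        u=np.array([np.cos(np.radians(yaw)),np.sin(np.radians(yaw)),0]);v=np.array([-u[1],u[0],0])
        for a,bb in((-.022,.007),(-.022,-.007),(.022,-.007),(.022,.007)): q.append(proj(s,c+u*a+v*bb+[0,0,.032])[0])
        b=[proj(s,c+u*a-v*.007)[0].round(1).tolist() for a in(-.022,.022)]
    a=np.linspace(0,2*np.pi,720); P=np.c_[c[0]+.032*np.cos(a),c[1]+.032*np.sin(a),0*a+z]; r=proj(s,P); up=r[(abs(r[:,0]-240.2)<.2)]
    print(z,'bar top corners nL,nR,fR,fL',np.round(q,1).tolist(),'base near',b,'rim',up.min(0).round(1))
```

```text
0.034 bar top corners nL,nR,fR,fL [[225.1, 188.9], [228.1, 190.7], [239.0, 184.7], [235.9, 183.0]] base near [[228.9, 199.3], [239.6, 193.3]] rim [240.  190.9]
0.038 bar top corners nL,nR,fR,fL [[224.9, 187.9], [227.9, 189.7], [238.9, 183.8], [235.8, 182.1]] base near [[228.8, 198.4], [239.5, 192.4]] rim [240. 190.]
0.042 bar top corners nL,nR,fR,fL [[224.8, 187.0], [227.8, 188.8], [238.7, 182.8], [235.7, 181.1]] base near [[228.6, 197.5], [239.4, 191.5]] rim [240.  189.2]
0.046 bar top corners nL,nR,fR,fL [[224.6, 186.0], [227.7, 187.8], [238.6, 181.9], [235.6, 180.2]] base near [[228.5, 196.6], [239.3, 190.6]] rim [240.  188.3]
```

In the side view the bar's top face is at about (226–238,181–189), and in the top view the disc centre is at (211.5,225.0). Together they put the disc top at z≈0.042, its centre at (0.552,0.214) and the bar's yaw at about 21°.

```bash
python3 -m pendant '[{"dx":0,"dy":0,"dz":0,"wx":0,"wy":0,"wz":0.0558},{"dx":0,"dy":0,"dz":0,"wx":0,"wy":0,"wz":0.0558},{"dx":0,"dy":0,"dz":0,"wx":0,"wy":0,"wz":0.0558},{"dx":0,"dy":0,"dz":0,"wx":0,"wy":0,"wz":0.0558},{"dx":0,"dy":0,"dz":0,"wx":0,"wy":0,"wz":0.0558},{"dx":0,"dy":0,"dz":0,"wx":0,"wy":0,"wz":0.0558},{"dx":0,"dy":0,"dz":0,"wx":0,"wy":0,"wz":0.0558},{"dx":0,"dy":0,"dz":0,"wx":0,"wy":0,"wz":0.0558},{"dx":0,"dy":0,"dz":0,"wx":0,"wy":0,"wz":0},{"dx":0,"dy":0,"dz":0,"wx":0,"wy":0,"wz":0}]' -0.06 40; python3 -c "
from h import *
plan((.5522,.2137,.11),-69)"
```

```text
time: 9.52
position: [0.3848, 0.174, 0.2461]
tcp_rot: [0.825, -0.565, -0.0, 0.0]
contact_force: [-0.1, 0.4, -0.2]
finger_gap: 0.0401
t 9.53 pos [0.3848 0.174  0.2461] phi -68.82 tilt 0.03 gap 0.0401 F [-0.1  0.4 -0.2] q [0.16 0.23 1.89 0.   1.02 1.36]
turn(units) [0.0001 0.     0.001 ] deg -0.18 shift [ 0.0229 -0.1705  0.1361]
```

```bash
python3 -m pendant '[{"dx":0.0029,"dy":-0.0213,"dz":0.005,"wx":0,"wy":0,"wz":0.001},{"dx":0.0029,"dy":-0.0213,"dz":0.005,"wx":0,"wy":0,"wz":0},{"dx":0.0029,"dy":-0.0213,"dz":0.01,"wx":0,"wy":0,"wz":0},{"dx":0.0029,"dy":-0.0213,"dz":0.02,"wx":0,"wy":0,"wz":0},{"dx":0.0029,"dy":-0.0213,"dz":0.02,"wx":0,"wy":0,"wz":0},{"dx":0.0029,"dy":-0.0213,"dz":0.02,"wx":0,"wy":0,"wz":0},{"dx":0.0029,"dy":-0.0213,"dz":0.02,"wx":0,"wy":0,"wz":0},{"dx":0.0026,"dy":-0.0214,"dz":0.036,"wx":0,"wy":0,"wz":0},{"dx":0,"dy":0,"dz":0,"wx":0,"wy":0,"wz":0},{"dx":0,"dy":0,"dz":0,"wx":0,"wy":0,"wz":0}]'; python3 -c "
from h import *
plan((.5522,.2137,.045),-69)
s=snapshot('side');t=snapshot('top')
crop(s,195,285,130,210,8,'s7.png');crop(t,170,260,170,260,6,'t7.png')
"
```

```text
time: 10.78
position: [0.5512, 0.2133, 0.1105]
tcp_rot: [0.824, -0.567, -0.0, 0.0]
contact_force: [0.3, -0.0, -0.5]
finger_gap: 0.0401
t 10.78 pos [0.5512 0.2133 0.1105] phi -69.08 tilt 0.07 gap 0.0401 F [ 0.3 -0.  -0.5] q [ 0.18  0.64  1.62 -0.    0.88  1.39]
turn(units) [ 0.0004  0.0001 -0.0004] deg 0.08 shift [-0.     -0.0011  0.0655]
```

View pics/s7.png

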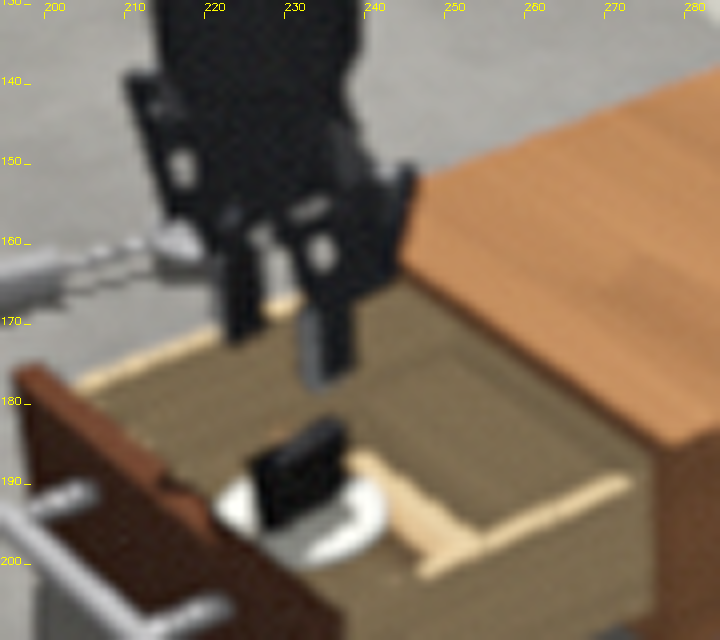

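View pics/t7.png

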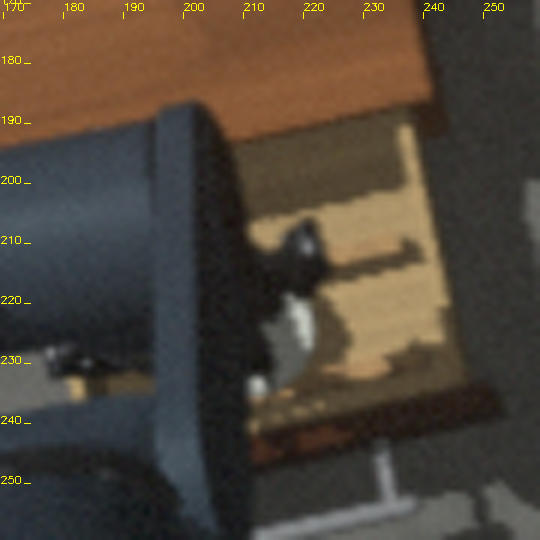

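The side view shows the two fingertips at about (224,171) and (234,177), above and on either side of the bar at (232,189). I'll descend slowly.

```bash
python3 -m pendant '[{"dx":0,"dy":-0.001,"dz":0.01,"wx":0,"wy":0,"wz":0},{"dx":0,"dy":0,"dz":0.015,"wx":0,"wy":0,"wz":0},{"dx":0,"dy":0,"dz":0.015,"wx":0,"wy":0,"wz":0},{"dx":0,"dy":0,"dz":0.01,"wx":0,"wy":0,"wz":0},{"dx":0,"dy":0,"dz":0.008,"wx":0,"wy":0,"wz":0},{"dx":0,"dy":0,"dz":0.005,"wx":0,"wy":0,"wz":0},{"dx":0,"dy":0,"dz":0,"wx":0,"wy":0,"wz":0},{"dx":0,"dy":0,"dz":0,"wx":0,"wy":0,"wz":0}]'; python3 -c "
from h import *
plan((.5522,.2137,.045),-69)
s=snapshot('side');
crop(s,195,285,130,210,8,'s8.png')
"
```

```text
time: 11.88
position: [0.5528, 0.2138, 0.0476]
tcp_rot: [0.823, -0.567, 0.0, -0.0]
contact_force: [-0.3, 0.3, 0.1]
finger_gap: 0.0404
t 11.88 pos [0.5528 0.2138 0.0476] phi -69.13 tilt 0.03 gap 0.0404 F [-0.3  0.3  0.1] q [ 0.18  0.74  1.65 -0.    0.75  1.39]
turn(units) [-0.0001 -0.     -0.0007] deg 0.13 shift [-0.0002  0.0006  0.0026]
```

View pics/s8.png

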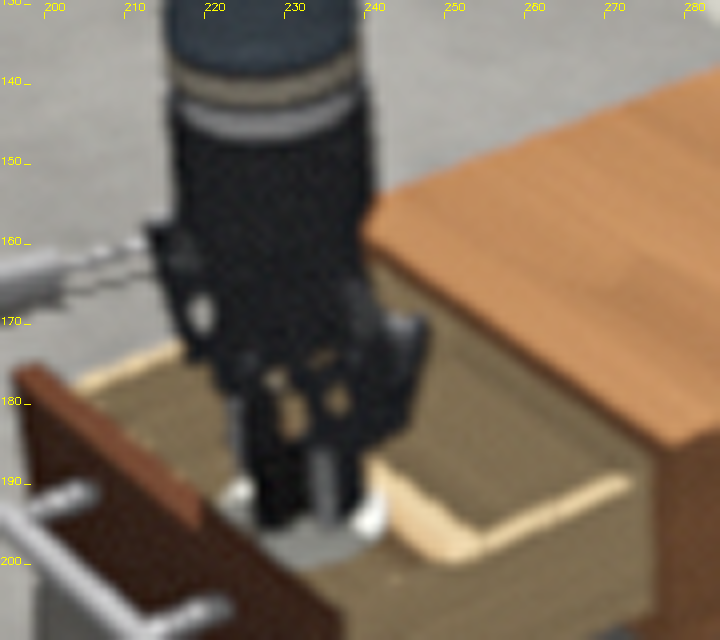

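The fingers straddle the bar, with the near fingertip at about (235,195) over the disc. I'll close and lift slightly.

```bash
python3 -m pendant '[{"dx":0,"dy":0,"dz":0.001,"wx":0,"wy":0,"wz":0},{"dx":0,"dy":0,"dz":0,"wx":0,"wy":0,"wz":0},{"dx":0,"dy":0,"dz":0,"wx":0,"wy":0,"wz":0},{"dx":0,"dy":0,"dz":0,"wx":0,"wy":0,"wz":0},{"dx":0,"dy":0,"dz":0,"wx":0,"wy":0,"wz":0},{"dx":0,"dy":0,"dz":0,"wx":0,"wy":0,"wz":0}]' -1 50; python3 -m pendant '[{"dx":0,"dy":0,"dz":-0.005,"wx":0,"wy":0,"wz":0},{"dx":0,"dy":0,"dz":-0.015,"wx":0,"wy":0,"wz":0},{"dx":0,"dy":0,"dz":-0.03,"wx":0,"wy":0,"wz":0},{"dx":0,"dy":0,"dz":-0.04,"wx":0,"wy":0,"wz":0},{"dx":0,"dy":0,"dz":-0.04,"wx":0,"wy":0,"wz":0},{"dx":0,"dy":0,"dz":-0.04,"wx":0,"wy":0,"wz":0},{"dx":0,"dy":0,"dz":0,"wx":0,"wy":0,"wz":0}]'; python3 -c "
from h import *
plan((.5849,-.1939,.21),-92.5)
s=snapshot('side');
crop(s,185,285,90,210,6,'s9.png')
"
```

```text
time: 12.68
position: [0.5528, 0.2138, 0.0466]
tcp_rot: [0.823, -0.567, 0.0, -0.0]
contact_force: [-0.1, -0.2, 4.2]
finger_gap: 0.013
time: 13.55
position: [0.5548, 0.2142, 0.2208]
tcp_rot: [0.824, -0.567, 0.003, -0.003]
contact_force: [-0.3, -0.0, -1.8]
finger_gap: 0.0127
t 13.55 pos [0.5548 0.2142 0.2208] phi -69.12 tilt 0.48 gap 0.0127 F [-0.3 -0.  -1.8] q [0.18 0.5  1.53 0.   1.11 1.39]
turn(units) [-2.700e-03  1.000e-04  1.299e-01] deg -23.38 shift [ 0.4064 -0.0479  0.0108]
```

View pics/s9.png

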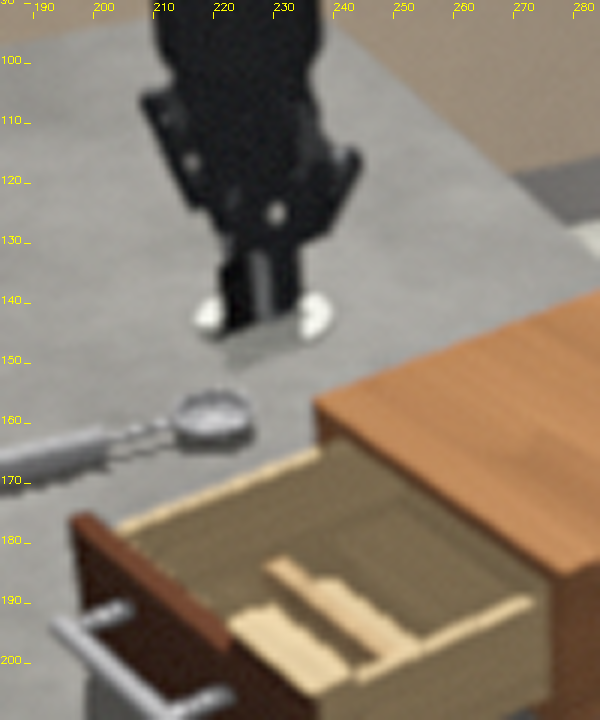

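The side view shows the lid in the gripper, with its white disc at about (208–240,143), and the tray now empty. I'll carry it over the shaker.

```bash
python3 -m pendant '[{"dx":0,"dy":0,"dz":0,"wx":0,"wy":0,"wz":0.0433},{"dx":0,"dy":0,"dz":0,"wx":0,"wy":0,"wz":0.0433},{"dx":0,"dy":0,"dz":0,"wx":0,"wy":0,"wz":0.0433},{"dx":0.02,"dy":-0.0024,"dz":0,"wx":0,"wy":0,"wz":0},{"dx":0.0386,"dy":-0.0046,"dz":0,"wx":0,"wy":0,"wz":0},{"dx":0.0386,"dy":-0.0046,"dz":0,"wx":0,"wy":0,"wz":0},{"dx":0.0386,"dy":-0.0046,"dz":0,"wx":0,"wy":0,"wz":0},{"dx":0.0386,"dy":-0.0046,"dz":0,"wx":0,"wy":0,"wz":0},{"dx":0.0386,"dy":-0.0046,"dz":0,"wx":0,"wy":0,"wz":0},{"dx":0.0386,"dy":-0.0046,"dz":0,"wx":0,"wy":0,"wz":0},{"dx":0.0386,"dy":-0.0046,"dz":0,"wx":0,"wy":0,"wz":0},{"dx":0.0386,"dy":-0.0046,"dz":0,"wx":0,"wy":0,"wz":0},{"dx":0.0386,"dy":-0.0046,"dz":0,"wx":0,"wy":0,"wz":0},{"dx":0.0386,"dy":-0.0046,"dz":0,"wx":0,"wy":0,"wz":0},{"dx":0,"dy":0,"dz":0.02,"wx":0,"wy":0,"wz":0},{"dx":0,"dy":0,"dz":0.02,"wx":0,"wy":0,"wz":0},{"dx":0,"dy":0,"dz":0,"wx":0,"wy":0,"wz":0},{"dx":0,"dy":0,"dz":0,"wx":0,"wy":0,"wz":0}]'; python3 -c "
from h import *
import pickle
plan((.5849,-.1939,.17),-92.5)
s=snapshot('side');t=snapshot('top');pickle.dump((s,t,get_obs()),open('v2.pkl','wb'))
crop(s,265,365,210,310,6,'s10.png');crop(t,305,385,180,240,8,'t10.png')
"
```

```text
time: 15.85
position: [0.5829, -0.1946, 0.1765]
tcp_rot: [-0.692, 0.722, 0.0, -0.0]
contact_force: [0.1, -0.3, 0.4]
finger_gap: 0.0131
t 15.85 pos [ 0.5829 -0.1946  0.1765] phi -92.48 tilt 0.03 gap 0.0131 F [ 0.1 -0.3  0.4] q [-0.5   0.58  1.51 -0.    1.05  1.11]
turn(units) [ 0.0002 -0.0001  0.0001] deg -0.02 shift [-0.0008 -0.002   0.0065]
```

View pics/s10.png

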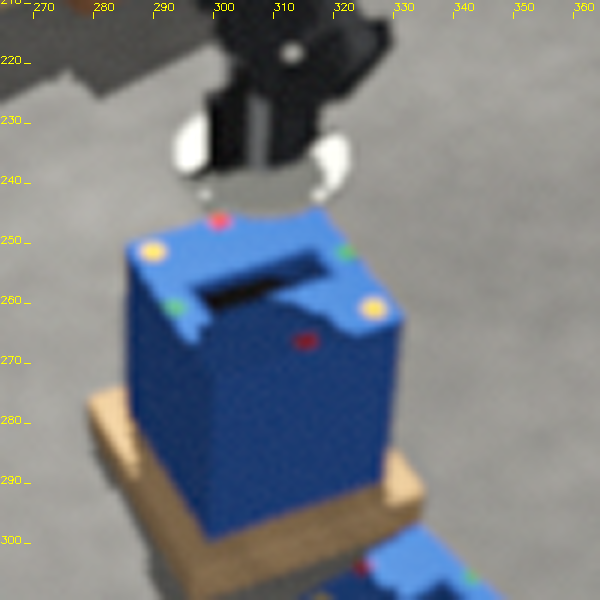

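View pics/t10.png

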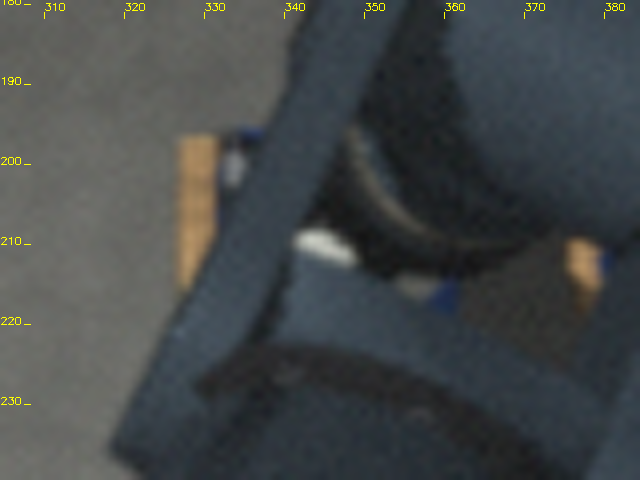

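Run:
```python
from h import *
import pickle
s,t,o=pickle.load(open("v2.pkl","rb"))
p=o["position"]; a=np.linspace(0,2*np.pi,720)
for z in(p[2]-.003,p[2]-.005,p[2]-.007,p[2]-.010,p[2]-.012):
    q=proj(s,np.c_[p[0]+.032*np.cos(a),p[1]+.032*np.sin(a),0*a+z]); print(round(z,4),q.min(0).round(1),q.max(0).round(1))
for n,d in(('x',[.003,0,0]),('y',[0,.003,0]),('z',[0,0,.003])): print(n,(proj(s,p+d)-proj(s,p)).round(2))
b=(288,328,222,250);f=8
im=cv2.resize(s["color"][b[2]:b[3],b[0]:b[1]],None,fx=f,fy=f,interpolation=cv2.INTER_CUBIC)
g=im.max(2);hs=cv2.cvtColor(im,cv2.COLOR_RGB2HSV)
w=((g>185)&(hs[...,1]<50)).astype(np.uint8); n,l,st,c=cv2.connectedComponentsWithStats(w)
for i in range(1,n):
    if st[i,4]>50: x,y,ww,h,A=st[i]; print('white',(x)/f-.5+b[0],(x+ww)/f-.5+b[0],y/f-.5+b[2],(y+h)/f-.5+b[2],A)
crop(s,286,330,220,252,16,'s11.png')
```

```text
0.1742 [294.4 225.7] [323.4 244.5]
0.1722 [294.4 226.4] [323.3 245.2]
0.1702 [294.3 227.1] [323.3 245.9]
0.1672 [294.3 228.1] [323.2 247. ]
0.1652 [294.3 228.8] [323.2 247.6]
x [[ 1.18 -0.39]]
y [[-0.67 -0.78]]
z [[ 0.05 -1.04]]
white 293.125 298.75 228.375 238.125 2711
white 316.75 323.0 231.875 243.0 2817
```

View pics/s11.png

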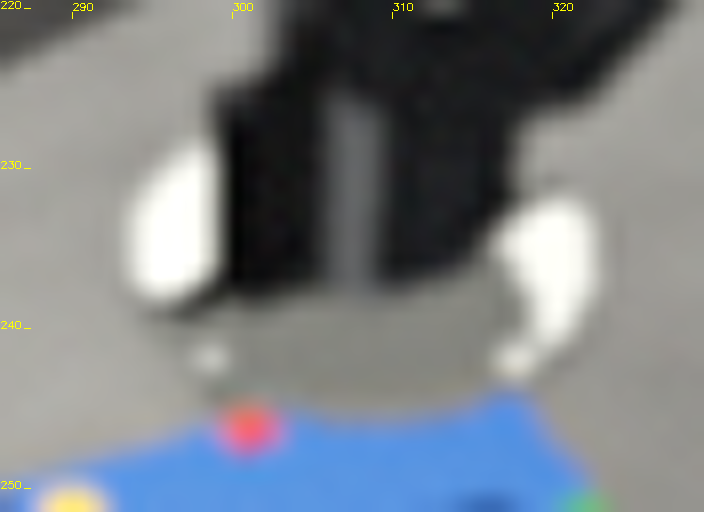

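The lid is level above the shaker: the disc spans u≈293.3–322.9 in the side view, against 294.4–323.3 predicted. So the lid sits about 1.5 mm towards −x of the TCP. The top view is blocked by the arm. I'll correct the offset and lower.

```bash
python3 -m pendant '[{"dx":-0.0004,"dy":-0.003,"dz":0.006,"wx":0,"wy":0,"wz":0},{"dx":0,"dy":0,"dz":0.01,"wx":0,"wy":0,"wz":0},{"dx":0,"dy":0,"dz":0.01,"wx":0,"wy":0,"wz":0},{"dx":0,"dy":0,"dz":0.01,"wx":0,"wy":0,"wz":0},{"dx":0,"dy":0,"dz":0,"wx":0,"wy":0,"wz":0},{"dx":0,"dy":0,"dz":0,"wx":0,"wy":0,"wz":0}]'; python3 -c "
from h import *
import pickle
plan((.586,-.1942,.12),-92.5)
s=snapshot('side');t=snapshot('top');pickle.dump((s,t,get_obs()),open('v3.pkl','wb'))
crop(s,280,338,225,275,12,'s12.png')
"
```

```text
time: 16.7
position: [0.5863, -0.1938, 0.1403]
tcp_rot: [-0.691, 0.722, 0.0, -0.0]
contact_force: [0.3, 0.0, -0.5]
finger_gap: 0.0133
t 16.7 pos [ 0.5863 -0.1938  0.1403] phi -92.51 tilt 0.02 gap 0.0133 F [ 0.3  0.  -0.5] q [-0.5   0.63  1.53 -0.    0.98  1.11]
turn(units) [ 0.0001 -0.     -0.0001] deg 0.01 shift [0.0004 0.0002 0.0203]
```

View pics/s12.png

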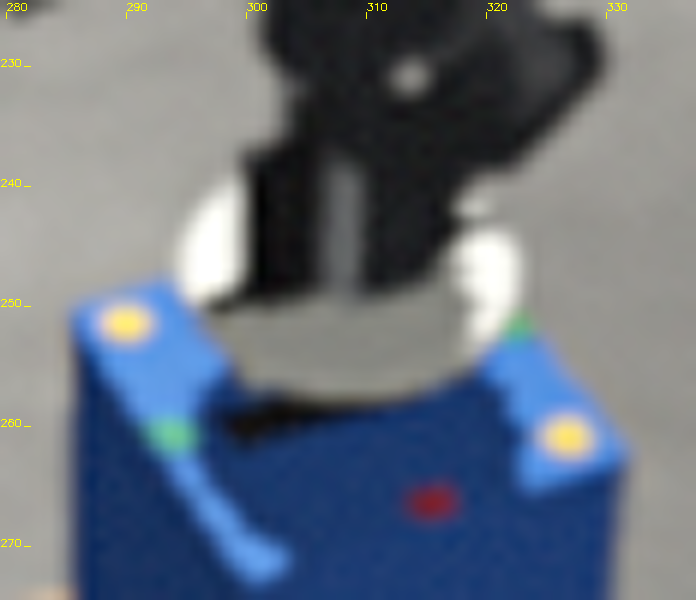

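Run:
```python
from h import *
import pickle
s,t,o=pickle.load(open("v3.pkl","rb"))
a=np.linspace(0,2*np.pi,720)
for z in(.130,.135):
    q=proj(s,np.c_[.5845+.032*np.cos(a),-.1945+.032*np.sin(a),0*a+z]); print(z,q.min(0).round(1),q.max(0).round(1))
b=(286,330,235,262);f=8
im=cv2.resize(s["color"][b[2]:b[3],b[0]:b[1]],None,fx=f,fy=f,interpolation=cv2.INTER_CUBIC)
g=im.min(2);hs=cv2.cvtColor(im,cv2.COLOR_RGB2HSV)
w=((g>170)&(hs[...,1]<50)).astype(np.uint8); n,l,st,c=cv2.connectedComponentsWithStats(w)
for i in range(1,n):
    if st[i,4]>300: x,y,ww,h,A=st[i]; print('white',(x)/f-.5+b[0],(x+ww)/f-.5+b[0],y/f-.5+b[2],(y+h)/f-.5+b[2],A)
```

```text
0.13 [294.4 240.3] [322.6 259.3]
0.135 [294.5 238.7] [322.7 257.7]
white 293.125 299.5 239.25 249.875 2951
white 317.5 323.25 243.5 253.875 2645
white 287.75 292.375 249.5 253.125 456
```

```bash
python3 -m pendant '[{"dx":0,"dy":0,"dz":0.003,"wx":0,"wy":0,"wz":0},{"dx":0,"dy":0,"dz":0.003,"wx":0,"wy":0,"wz":0},{"dx":0,"dy":0,"dz":0.003,"wx":0,"wy":0,"wz":0},{"dx":0,"dy":0,"dz":0,"wx":0,"wy":0,"wz":0}]'; python3 -c "
from h import *
o=get_obs();print(o['position'].round(4),o['contact_force'].round(1),o['moment'].round(2))"
```

```text
time: 17.3
position: [0.5859, -0.1936, 0.1309]
tcp_rot: [-0.691, 0.722, 0.0, -0.0]
contact_force: [0.0, -1.2, -0.6]
finger_gap: 0.0132
[ 0.5859 -0.1936  0.1309] [ 0.  -1.2 -0.6] [-0.   -0.05  0.02]
```

```bash
python3 -m pendant '[{"dx":0,"dy":0,"dz":0.003,"wx":0,"wy":0,"wz":0},{"dx":0,"dy":0,"dz":0.002,"wx":0,"wy":0,"wz":0},{"dx":0,"dy":0,"dz":0,"wx":0,"wy":0,"wz":0}]'; python3 -c "
from h import *
o=get_obs();print(o['position'].round(4),o['contact_force'].round(1),o['moment'].round(2))"; python3 -m pendant '[{"dx":0,"dy":0,"dz":0.002,"wx":0,"wy":0,"wz":0},{"dx":0,"dy":0,"dz":0.0015,"wx":0,"wy":0,"wz":0},{"dx":0,"dy":0,"dz":0,"wx":0,"wy":0,"wz":0}]';python3 -c "
from h import *
o=get_obs();print(o['position'].round(4),o['contact_force'].round(1),o['moment'].round(2))
s=snapshot('side')
crop(s,280,338,225,275,12,'s13.png')
"
```

```text
time: 17.68
position: [0.586, -0.1936, 0.1261]
tcp_rot: [-0.691, 0.722, 0.0, -0.0]
contact_force: [-0.1, 0.7, -0.3]
finger_gap: 0.0133
[ 0.586  -0.1936  0.1261] [-0.1  0.7 -0.3] [ 0.02 -0.01 -0.04]
time: 18.05
position: [0.586, -0.1937, 0.1226]
tcp_rot: [-0.691, 0.722, 0.0, -0.0]
contact_force: [-1.3, 1.2, 0.1]
finger_gap: 0.0129
[ 0.586  -0.1937  0.1226] [-1.3  1.2  0.1] [ 0.01 -0.01  0.06]
```

View pics/s13.png

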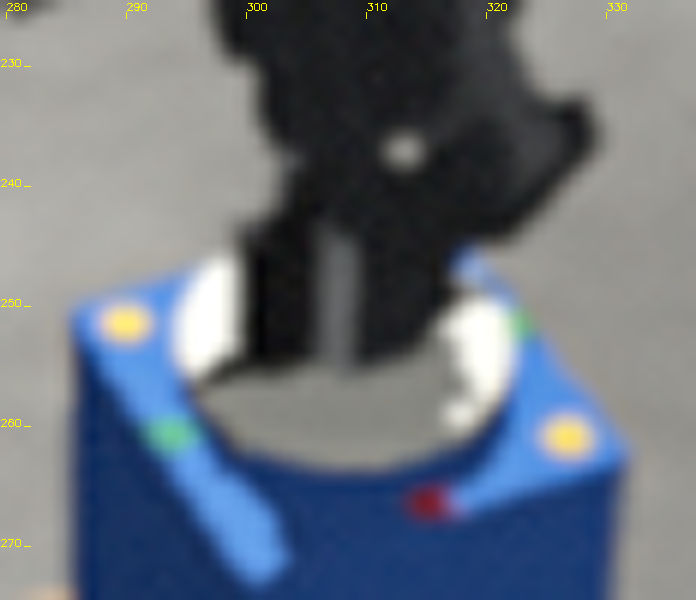

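The lugs are going through the slot with no force. The disc now spans (294–322, up to v≈263), just above the plate. I'll continue down to contact.

```bash
python3 -m pendant '[{"dx":0,"dy":0,"dz":0.001,"wx":0,"wy":0,"wz":0},{"dx":0,"dy":0,"dz":0.001,"wx":0,"wy":0,"wz":0},{"dx":0,"dy":0,"dz":0,"wx":0,"wy":0,"wz":0}]';python3 -m pendant '[{"dx":0,"dy":0,"dz":0.001,"wx":0,"wy":0,"wz":0},{"dx":0,"dy":0,"dz":0,"wx":0,"wy":0,"wz":0}]'; python3 -m pendant '[{"dx":0,"dy":0,"dz":0.001,"wx":0,"wy":0,"wz":0},{"dx":0,"dy":0,"dz":0,"wx":0,"wy":0,"wz":0}]'
```

```text
time: 18.48
position: [0.5861, -0.1937, 0.1207]
tcp_rot: [-0.691, 0.722, 0.0, -0.0]
contact_force: [0.3, 0.8, -0.6]
finger_gap: 0.0127
time: 18.73
position: [0.5861, -0.1937, 0.1197]
tcp_rot: [-0.691, 0.722, 0.0, -0.0]
contact_force: [-0.2, -0.0, -0.6]
finger_gap: 0.0129
time: 18.98
position: [0.5861, -0.1937, 0.1187]
tcp_rot: [-0.691, 0.722, 0.0, -0.0]
contact_force: [0.2, -0.1, -0.3]
finger_gap: 0.013
```

```bash
python3 -m pendant '[{"dx":0,"dy":0,"dz":0.001,"wx":0,"wy":0,"wz":0},{"dx":0,"dy":0,"dz":0,"wx":0,"wy":0,"wz":0}]';python3 -m pendant '[{"dx":0,"dy":0,"dz":0.0007,"wx":0,"wy":0,"wz":0},{"dx":0,"dy":0,"dz":0,"wx":0,"wy":0,"wz":0}]'; python3 -c "
from h import *
s=snapshot('side')
crop(s,280,338,225,275,12,'s14.png')
"
```

```text
time: 19.23
position: [0.5861, -0.1937, 0.1177]
tcp_rot: [-0.691, 0.722, 0.0, -0.0]
contact_force: [0.4, 0.6, -1.0]
finger_gap: 0.0132
time: 19.48
position: [0.5861, -0.1938, 0.1171]
tcp_rot: [-0.691, 0.722, 0.0, -0.0]
contact_force: [0.1, 0.5, 0.3]
finger_gap: 0.0132
```

View pics/s14.png

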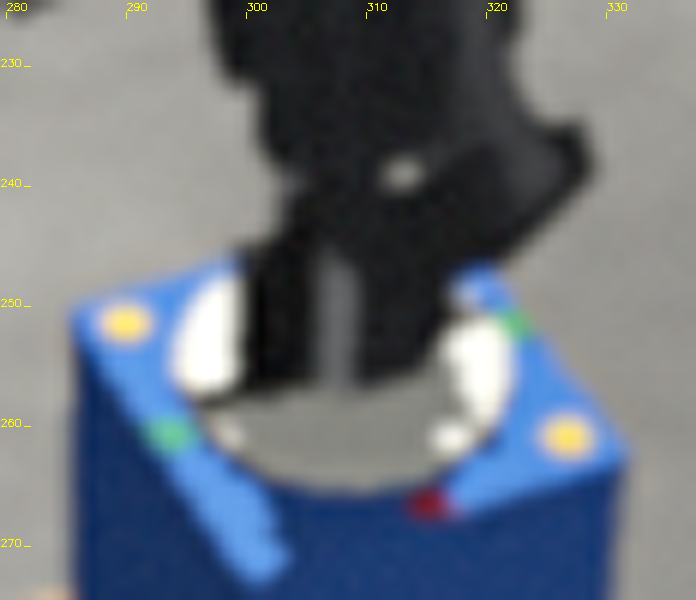

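```bash
python3 -m pendant '[{"dx":0,"dy":0,"dz":0.0007,"wx":0,"wy":0,"wz":0},{"dx":0,"dy":0,"dz":0,"wx":0,"wy":0,"wz":0}]';python3 -m pendant '[{"dx":0,"dy":0,"dz":0.0007,"wx":0,"wy":0,"wz":0},{"dx":0,"dy":0,"dz":0,"wx":0,"wy":0,"wz":0}]'
```

```text
time: 19.77
position: [0.5862, -0.1938, 0.1166]
tcp_rot: [-0.691, 0.722, -0.0, -0.0]
contact_force: [-0.3, 0.3, 1.3]
finger_gap: 0.0134
time: 20.02
position: [0.5862, -0.1938, 0.1166]
tcp_rot: [-0.691, 0.722, -0.0, -0.0]
contact_force: [-1.6, 1.0, 5.3]
finger_gap: 0.0133
```

I get firm contact at TCP z=0.1166 with 5 N up, so the disc is on the plate. Next is the clockwise twist, checking midway.

```bash
python3 -m pendant '[{"dx":0,"dy":0,"dz":0,"wx":0,"wy":0,"wz":0.0139},{"dx":0,"dy":0,"dz":0,"wx":0,"wy":0,"wz":0.02},{"dx":0,"dy":0,"dz":0,"wx":0,"wy":0,"wz":0.02},{"dx":0,"dy":0,"dz":0,"wx":0,"wy":0,"wz":0.02},{"dx":0,"dy":0,"dz":0,"wx":0,"wy":0,"wz":0.02},{"dx":0,"dy":0,"dz":0,"wx":0,"wy":0,"wz":0.02},{"dx":0,"dy":0,"dz":0,"wx":0,"wy":0,"wz":0}]'; python3 -c "
from h import *
plan((.586,-.1942,.1166),-137.5)
print(get_obs()['moment'])
s=snapshot('side')
crop(s,280,338,225,275,12,'s15.png')
"
```

```text
time: 20.9
position: [0.5865, -0.1948, 0.1167]
tcp_rot: [-0.552, 0.834, -0.001, -0.0]
contact_force: [-1.6, -2.7, 5.1]
finger_gap: 0.0134
t 20.9 pos [ 0.5865 -0.1948  0.1167] phi -112.96 tilt 0.13 gap 0.0134 F [-1.6 -2.7  5.1] q [-0.5   0.66  1.55 -0.    0.93  1.47]
turn(units) [-0.0006 -0.0004  0.1363] deg -24.54 shift [-0.0001  0.0008  0.0001]
[-0.29685035  0.2946294   0.00848968]
```

View pics/s15.png

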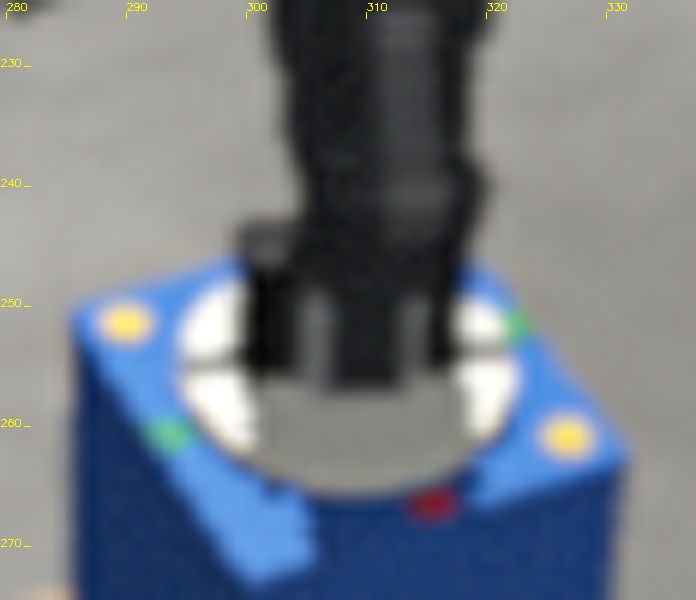

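Still seated. The disc is flat, spanning u≈294–322, and the lid has turned about 20° with small forces. I'll carry on to the half-turn.

```bash
python3 -m pendant '[{"dx":0.0006,"dy":0,"dz":0,"wx":0,"wy":0,"wz":0.0195},{"dx":0,"dy":0,"dz":0,"wx":0,"wy":0,"wz":0.0195},{"dx":0,"dy":0,"dz":0,"wx":0,"wy":0,"wz":0.0195},{"dx":0,"dy":0,"dz":0,"wx":0,"wy":0,"wz":0.0195},{"dx":0,"dy":0,"dz":0,"wx":0,"wy":0,"wz":0.0195},{"dx":0,"dy":0,"dz":0,"wx":0,"wy":0,"wz":0.0195},{"dx":0,"dy":0,"dz":0,"wx":0,"wy":0,"wz":0.0195},{"dx":0,"dy":0,"dz":0,"wx":0,"wy":0,"wz":0},{"dx":0,"dy":0,"dz":0,"wx":0,"wy":0,"wz":0}]'; python3 -c "
from h import *
import pickle
plan((.586,-.1942,.1166),-137.5)
print(get_obs()['moment'])
s=snapshot('side');t=snapshot('top');pickle.dump((s,t),open('v4.pkl','wb'))
crop(s,280,338,225,275,12,'s16.png');crop(t,315,385,180,240,8,'t16.png')
"
```

```text
time: 22.08
position: [0.5859, -0.1957, 0.1167]
tcp_rot: [-0.363, 0.932, -0.001, -0.0]
contact_force: [-2.5, -3.4, 5.8]
finger_gap: 0.0135
t 22.07 pos [ 0.5859 -0.1957  0.1167] phi -137.49 tilt 0.14 gap 0.0135 F [-2.5 -3.4  5.8] q [-0.5   0.66  1.55 -0.    0.93  1.9 ]
turn(units) [-0.0006 -0.0005  0.0001] deg -0.01 shift [-0.0011  0.001   0.0001]
[-0.40314651  0.43266773  0.11130371]
```

View pics/s16.png

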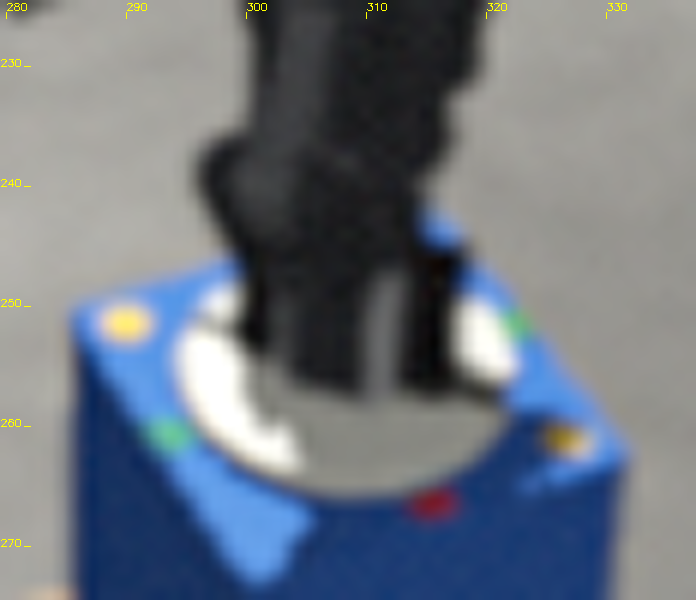

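View pics/t16.png

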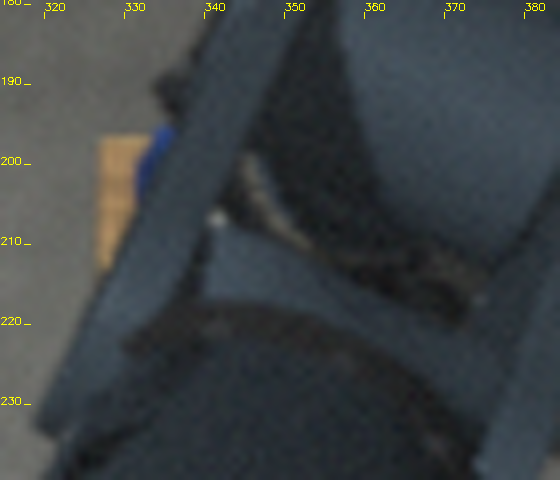

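Run:
```python
from h import *
import pickle
s,t=pickle.load(open("v4.pkl","rb"))
c=np.array([.5845,-.1945,.115])
im=cv2.resize(s["color"][225:275,280:338,::-1],None,fx=12,fy=12,interpolation=cv2.INTER_CUBIC)
for yaw,col in((-40,(0,255,0)),(-47.5,(0,255,255)),(-55,(0,0,255))):
    u=np.array([np.cos(np.radians(yaw)),np.sin(np.radians(yaw)),0]);v=np.array([-u[1],u[0],0])
    q=[proj(s,c+u*a+v*b+[0,0,z])[0] for z in(0,.032) for a,b in((-.022,.007),(-.022,-.007),(.022,-.007),(.022,.007))]
    print(yaw,np.round(q,1).tolist())
    for k in (0,4): cv2.polylines(im,[np.array([((x-280+.5)*12,(y-225+.5)*12) for x,y in q[k:k+4]]).astype(int)],True,col,1)
cv2.imwrite("pics/s17.png",im)
```

```text
-40 [[299.4, 250.9], [298.2, 254.9], [317.2, 258.0], [318.2, 253.9], [299.8, 240.5], [298.6, 244.5], [318.0, 247.5], [319.0, 243.4]]
-47.5 [[300.2, 250.1], [298.2, 254.0], [316.5, 258.7], [318.3, 254.8], [300.5, 239.8], [298.5, 243.6], [317.3, 248.3], [319.1, 244.3]]
-55 [[301.0, 249.5], [298.3, 253.1], [315.7, 259.4], [318.3, 255.7], [301.4, 239.1], [298.6, 242.7], [316.4, 248.9], [319.0, 245.2]]
```

View pics/s17.png

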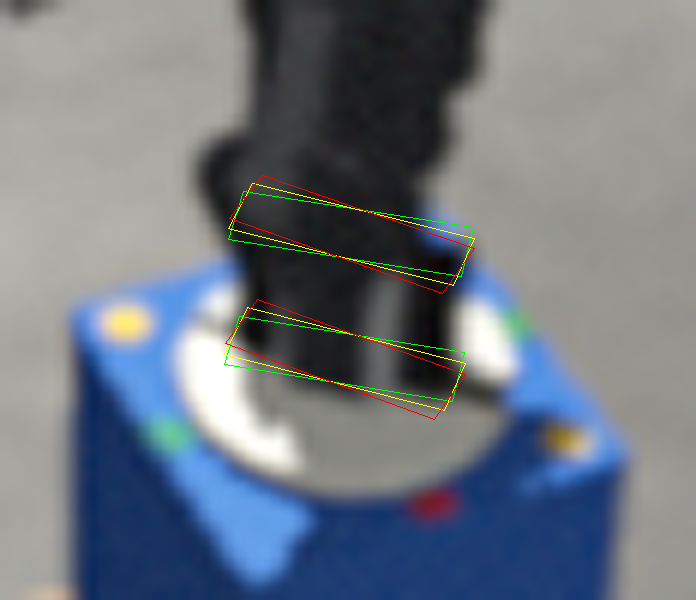

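The side view agrees with the bar at about −47.5°, pointing at the yellow dot at (327,261), and the disc is flat on the plate. The moment about z has risen to 0.11 N m, so the ring's spring is pushing back. I'll hold a moment and check steadiness and the bystanders before handing in.

```bash
python3 -m pendant '[{"dx":0,"dy":0,"dz":0,"wx":0,"wy":0,"wz":0},{"dx":0,"dy":0,"dz":0,"wx":0,"wy":0,"wz":0},{"dx":0,"dy":0,"dz":0,"wx":0,"wy":0,"wz":0},{"dx":0,"dy":0,"dz":0,"wx":0,"wy":0,"wz":0},{"dx":0,"dy":0,"dz":0,"wx":0,"wy":0,"wz":0},{"dx":0,"dy":0,"dz":0,"wx":0,"wy":0,"wz":0},{"dx":0,"dy":0,"dz":0,"wx":0,"wy":0,"wz":0},{"dx":0,"dy":0,"dz":0,"wx":0,"wy":0,"wz":0}]'
python3 - <<'E'
from h import *
import pickle
plan((.586,-.1942,.1166),-137.5); print(get_obs()['moment'].round(3))
s=snapshot('side');cv2.imwrite("pics/s18.png",s["color"][:,:,::-1])
s0,_=pickle.load(open("v0.pkl","rb")); d=cv2.absdiff(s["color"],s0["color"]).max(2)
for n,(x0,x1,y0,y1) in {'egg':(365,395,236,272),'strainer':(335,425,370,419),'spoon':(174,230,152,175)}.items(): print(n,int((d[y0:y1,x0:x1]>60).sum()))
E
```

```text
time: 23.18
position: [0.5859, -0.1956, 0.1167]
tcp_rot: [-0.363, 0.932, -0.001, -0.0]
contact_force: [-2.3, -3.9, 5.9]
finger_gap: 0.0132
t 23.18 pos [ 0.5859 -0.1956  0.1167] phi -137.48 tilt 0.14 gap 0.0132 F [-2.3 -3.9  5.9] q [-0.5   0.66  1.55 -0.    0.93  1.9 ]
turn(units) [-0.0006 -0.0005  0.0001] deg -0.02 shift [-0.001   0.001   0.0001]
[-0.464  0.508  0.05 ]
egg 0
strainer 501
spoon 30
```

View pics/s18.png

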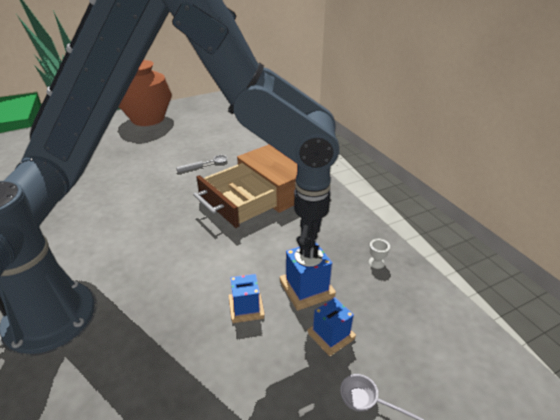

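```bash
python3 -c "
from bench import finish_job
print(finish_job())"
```

```text
the job is handed in; nothing more can be done
None
```

The job is handed in at about 23 s, with the lid seated on the large blue shaker, turned to the half-turn and still held in the gripper.

I pulled the drawer out about 140 mm by its handle and gripped the lid by its black bar. I lowered it through the slot until the disc touched the plate (5 N upward at TCP z = 0.1166 m). Then I twisted it 45° clockwise and stopped; nothing went on towards the lock.

**Last checks:**
- **Angle:** the gripper stands at −137.5°, which puts the bar at −47.5°. The yellow dots were measured at −47.6°.
- **Seating:** the side view shows the disc flat on the plate. The wrist reads about 6 N of down-push and under 5 N sideways.
- **Spring:** the wrist moment rose to 0.11 N m at the half-turn and read 0.05 N m a second later. That sensor is noisy, and the tool pose did not change.
- **Bystanders:** the egg cup, strainer and spoon look unmoved in the side view. An image comparison showed changes at the strainer (501 pixels) and the spoon (30 pixels). The strainer's look like the arm's shadow; I did not trace the spoon's.

**What disagreed:**
- My first height for the lid was about 3 mm too low, by the height at which it made contact.
- The tool ended about 1.5 mm off its planned sideways position, pushed by the slot.
- The arm blocked the top camera at the shaker, so the final angle rests on the joint readings and the side view alone.

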